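Clean the tester's base plate and find the locking cap that fits its stud

ROBOT

A 7-joint arm with a two-finger parallel gripper is mounted at the origin on the work surface. World frame = base frame: x ahead of the robot, y to its left, z up, the work surface at z = 0. Lengths are in m, angles in rad, forces in N, time in s.
With the tool pointing down it reaches from about 0.4 to 0.85 m from the base axis. Payload 4.4 kg.
Tool frame: the origin (TCP) lies at the very end of the fingers, on their centre line; the grasp point (between the pads) lies 19 mm behind it (env.grip_point_offset is the distance from the TCP to the grasp point, in m); z points along the fingers, x is the direction in which the jaws open and shut, and the axes are right-handed (so a half turn about z gives the same grasp; the last joint's range is limited). The gripper opens to 94 mm and grips with 3 to 60 N. Pads are 16 mm wide; open, the fingers measure 119 mm over their backs; the gripper's body (75 mm by 177 mm) begins 78 mm behind the grasp point.
Start: joints at [1.081, 0.628, 0.038, 1.517, -0.027, 0.996, -0.02], TCP at [0.267, -0.592, 0.205] pointing down, gripper open.
Joint ranges: [-3.06, 3.06], [-0.37, 2.12], [-1.25, 1.32], [0.18, 2.47], [-1.1, 4.24], [0.23, 1.98], [-2.94, 2.94]. Speed limits (rad/s): [2.57, 2.57, 3.14, 3.14, 3.14, 3.14, 3.14].

INTERFACE

Orientations are given as a 3x3 rotation matrix whose columns are the frame's x, y, z axes.
In Python, from plant import env gives the robot as it stands.
- The arm moves only by the tool send_rows, never from a script. Its argument "moves" is a list of rows, each a list of 7 numbers: the opening in per cent of the stroke, from 0 (shut) to 100 (fully open), then the shift along the tool's x, y, z in m, then the turn, a rotation vector about the tool's x, y, z in degrees. In form: [[hand, tx, ty, tz, wx, wy, wz], ...]. A call has 1 to 8 rows; each row shifts and turns the pose as measured when the row begins, along the tool's axes as they then stand; what a row does not reach is not made up. A row lasts 1/8 s, in which the tool goes at most 62.5 mm and 10.7 degrees, less where a joint would pass 70% of its speed; a pose out of reach is approached as far as the arm can. A call with a gripper value outside its range is refused whole. The fingers move at their own pace and stop on an object; the grip force is fixed at half the most. Time passes only in rows, so rows that do not move let the fingers close. It gives the time, the measured TCP pose, the force and the opening at its end, in the units of the state.
- env.observe(): the state, without advancing time (a new reading comes with each control period).
- env.camera(name): name is "scene" or "top" or "wrist"; returns the picture (384x512x3 uint8, red, green, blue); there is no depth.
- env.calibration(name): a dict with "camera_matrix" (3x3 intrinsics, pixels), "R" (3x3) and "t" (3): a world point X has camera coordinates R X + t. Camera axes: x right, y down, z forward; pixel columns grow to the right and rows downward; lengths in m; the calibration is good to about 2 mm. A picture is of the moment at which its call begins: read the wrist's pose just before it. calibration takes no time and is no camera call; for the wrist camera it gives the pose at the moment of the call.
- env.sign_off(): hands the job in, once; it reports no verdict.
The state is a dict: "time": time; "q": joint angles; "qvel": joint speeds; "tau": joint torques, N m; "tool_pos": TCP position; "tool_rot": TCP orientation; "contact_force": force on the tool from outside, world axes, zero at the start; "moment": the same for the moment, N m; "opening": finger opening in m.
Only numpy, scipy, OpenCV 4.12 (cv2) and the standard library are available. Lean on these libraries where they do the work, as an engineer would, in place of code of your own. Each camera call takes 0.05 s, during which the arm holds its last target. There are 200 camera calls.

TASK

Clear the black base plate first: lift the steel jaw block off it onto the green pad, and scrape every broken orange specimen piece off the plate into the aluminium catch tray with the blue scraper block, never touching the pieces with the gripper. Then find out, by trying to screw them on, which of the three red-winged locking caps fits the plate's stud, and screw that one clockwise fully home, down to the plate. At the end the jaw block stands on its green pad, the scraper stands upright back on its yellow pad and the other caps stand upright on their blue mat; leave everything else where it is.

Things in the scene. Friction and masses are not known exactly. Their poses are not given: they have to be found in the camera images.
- cap_a_mid (a point): a locking cap, 102 mm tall, 300 g: hexagonal aluminium skirt 56 mm across flats, 68 mm tall, open below, with a foot flange 78 mm across and 8 mm thick, and on its closed top a red wing bar 60 (own x) x 18 (own y) x 34 mm tall. The three look the same; only the hidden thread differs. Point on the axis, half-way up (51 mm above the flange's underside, its rim); z up along the axis
- cap_b_mid (a point): a locking cap, 102 mm tall, 300 g: hexagonal aluminium skirt 56 mm across flats, 68 mm tall, open below, with a foot flange 78 mm across and 8 mm thick, and on its closed top a red wing bar 60 (own x) x 18 (own y) x 34 mm tall. The three look the same; only the hidden thread differs. Point on the axis, half-way up (51 mm above the flange's underside, its rim); z up along the axis
- cap_c_mid (a point): a locking cap, 102 mm tall, 300 g: hexagonal aluminium skirt 56 mm across flats, 68 mm tall, open below, with a foot flange 78 mm across and 8 mm thick, and on its closed top a red wing bar 60 (own x) x 18 (own y) x 34 mm tall. The three look the same; only the hidden thread differs. Point on the axis, half-way up (51 mm above the flange's underside, its rim); z up along the axis
- stud_foot (a point): foot of the fixed steel stud, on its axis, level with the base plate's upper face, z up. The stud is 38 mm thick, 61 mm tall: plain for 8 mm, then a coarse right-handed multi-start thread up to 28 mm, then a plain 26 mm pilot with tapered nose. Its thread differs from run to run, and so does the fitting cap (the spare stud on a grey block farther off does not matter). A cap is home when its rim rests on the plate
- stud_top (a point): tip of that stud, on its axis. Set over it, any cap (bore 41 mm) stops with its rim 8 to 19 mm above the plate. The right cap, turned clockwise seen from above, catches within a sixth of a turn, then sinks 48 mm per turn by its own weight, if it can slide down in the grip; home within about half a turn in all. A wrong cap just spins on top, sinking 2 mm at most, and lifts off
- platen_top (a point): centre of the upper face of the machine's black base plate, 220 (own x) x 260 (own y) x 24 mm high, fixed; axes along its sides, own y towards the stud's end, the catch tray along its -y side
- tray_floor (a point): centre of the inner floor, 4 mm above the table, of the fixed open aluminium catch tray, 240 (own x) x 120 (own y) x 18 mm high, walls 4 mm; it stands along the base plate's -y side with 1 mm gap and the same axes, its rim 6 mm lower than the plate
- cap_mat_top (a point): centre of the upper face of the blue mat on which the caps stand, 230 (own x) x 210 (own y) x 3 mm, fixed
- scraper_pad_top (a point): centre of the upper face of the yellow pad where the scraper lives, 110 x 110 x 3 mm, fixed
- jaw_mid (a point): steel jaw block standing on the base plate, 50 (own x) x 60 (own y) x 50 mm tall, 600 g; point at its centre, 25 mm up; z up
- jaw_pad_top (a point): centre of the upper face of the green pad for the jaw block, 80 x 80 x 3 mm, fixed
- scraper_mid (a point): blue scraper block standing on its rubber lip, 250 g: blade 80 (own x) x 50 (own y) mm, 24 mm tall, and on it a handle 60 (x) x 20 (y) mm reaching up to 72 mm above the lip. Point at its centre, 36 mm above the lip; z up
- chip_1_mid (a point): a loose orange piece of broken test specimen, 36 x 20 x 8 mm, 15 g, lying on the base plate; point about its centre, 4 mm up. Three to six such pieces are present
- chip_2_mid (a point): a loose orange piece of broken test specimen, 36 x 20 x 8 mm, 15 g, lying on the base plate; point about its centre, 4 mm up. Three to six such pieces are present
- chip_3_mid (a point): a loose orange piece of broken test specimen, 36 x 20 x 8 mm, 15 g, lying on the base plate; point about its centre, 4 mm up. Three to six such pieces are present
- chip_4_mid (a point): a loose orange piece of broken test specimen, 36 x 20 x 8 mm, 15 g, lying on the base plate; point about its centre, 4 mm up. Three to six such pieces are present
- chip_5_mid (a point): a loose orange piece of broken test specimen, 36 x 20 x 8 mm, 15 g, lying on the base plate; point about its centre, 4 mm up. Three to six such pieces are present
- chip_6_mid (a point): a loose orange piece of broken test specimen, 36 x 20 x 8 mm, 15 g, lying on the base plate; point about its centre, 4 mm up. Three to six such pieces are present
- mug_mid (a point): bystander, to be left alone: white mug, 76 mm wide, 85 mm tall; point near its centre
- wrench_mid (a point): bystander, to be left alone: steel wrench, 180 mm long, lying; point near its centre
- jar_mid (a point): bystander, to be left alone: white jar with green cap, 62 mm wide, 86 mm tall; point near its centre
- case_mid (a point): bystander, to be left alone: black flat case with orange band, 80 x 200 x 30 mm; point near its centre
- pendant_mid (a point): bystander, to be left alone: black hand control, 150 x 75 x 28 mm; point near its centre

How it is judged:
By the outcome, as a careful person would: the job done as asked, in the order asked, and still so for the second after the job is handed in, with the robot touching nothing.
Of chip_1, chip_2, chip_3, chip_4, chip_5, chip_6 only 3 to 6 are there at a start; the rules pass over those that are not, and their reading is None.
At some moment in a run one of cap_a, cap_b, cap_c, scraper may be knocked a few centimetres aside while the robot is not near it.
It also fails if it takes over 210 s, if anything falls off the work surface, if the arm or the gripper's body presses on something with over 40 N, if the wrist force passes 120 N, or if a joint passes its speed limit or range.

## Working session

There is one attempt and no reset: what is moved stays moved. The work goes in short steps, Python scripts to look and compute and a tool call to move; the robot and the scene stay as the last step left them, time stands still between calls to the robot, and variables do not carry over. Pictures are saved under pics/ and viewed, on a budget of 14 in all, crops included, one or two more only if the job needs it, and the job is handed in when it is done.

Besides the shell and the picture viewer there is one more tool, called after ">>>" by a JSON object that holds its "op" and its "data". send_rows: Moves the arm, as the interface text tells. Its arguments: {"type":"object","properties":{"moves":{"type":"array","items":{"type":"array","items":{"type":"number"}}}},"required":["moves"]}

```bash
ls; mkdir -p pics; python3 - <<'E'
from plant import env
import cv2,numpy as np
o=env.observe();print(o['time'],o['tool_pos'],o['tool_rot'],o['opening'],env.grip_point_offset)
for n in ('scene','top','wrist'):
    c=env.calibration(n);print(n,c)
    cv2.imwrite(f'pics/{n}0.png',env.camera(n)[:,:,::-1])
E
```

```text
pics
0.0 [ 0.2670416  -0.59184444  0.20454714] [[ 4.11268233e-01 -9.11513982e-01 -8.37425561e-04]
 [-9.11512251e-01 -4.11269084e-01  1.77659179e-03]
 [-1.96379550e-03  3.26678949e-05 -9.99998071e-01]] 0.09392642683256855 0.0188
scene {'camera_matrix': array([[439.23105152,   0.        , 258.13497668],
       [  0.        , 439.23105152, 190.38371345],
       [  0.        ,   0.        ,   1.        ]]), 'R': array([[ 0.57145468,  0.82049414, -0.01512985],
       [ 0.64047798, -0.45745269, -0.61686708],
       [-0.51305701,  0.34282124, -0.78692191]]), 't': array([-0.32664941, -0.30859313,  1.4021437 ])}
top {'camera_matrix': array([[408.19347891,   0.        , 262.22671004],
       [  0.        , 408.19347891, 196.70665798],
       [  0.        ,   0.        ,   1.        ]]), 'R': array([[-0.006673  , -0.9999649 , -0.00506564],
       [-0.98250243,  0.00749921, -0.18609871],
       [ 0.18613017,  0.00373517, -0.98251799]]), 't': array([-0.00412392,  0.53880494,  1.05709309])}
wrist {'camera_matrix': array([[325.76943985,   0.        , 258.62954547],
       [  0.        , 325.76943985, 195.50559512],
       [  0.        ,   0.        ,   1.        ]]), 'R': array([[ 0.41276674, -0.91083492, -0.00183801],
       [-0.87592936, -0.39750013,  0.27338874],
       [-0.24974262, -0.11123581, -0.96190187]]), 't': array([-0.64945709, -0.03000337,  0.39136933])}
```

View pics/top0.png

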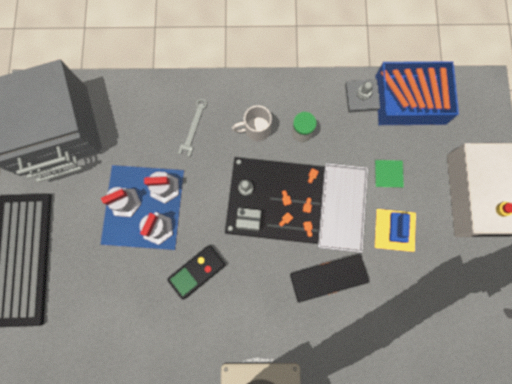

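View pics/scene0.png

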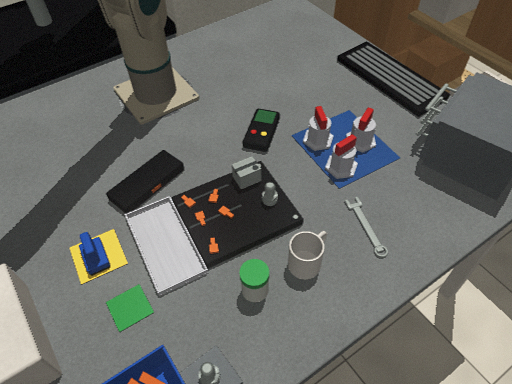

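The top view shows the plate at about (273,200), with the stud at (246,187), the jaw block at (248,218) and 5 chips. The tray is at (343,206), the green pad at (389,174), the scraper at (400,228), and the caps at (120,201), (162,186) and (156,227). The scene view agrees.

```bash
cat > h.py <<'E'
from plant import env
import cv2,numpy as np
from scipy.spatial.transform import Rotation as Ro
def ray(cal,uv,z):
    K,R,t=cal['camera_matrix'],cal['R'],cal['t']
    d=R.T@np.linalg.inv(K)@np.array([uv[0],uv[1],1.]);c=-R.T@t
    return c+d*(z-c[2])/d[2]
def proj(cal,X):
    p=cal['camera_matrix']@(cal['R']@np.array(X,float)+cal['t']);return p[:2]/p[2]
HSV={'orange':((5,150,120),(16,255,255)),'red':((0,150,80),(4,255,255)),'green':((50,120,60),(75,255,255)),
 'blue':((105,120,40),(125,255,255)),'yellow':((22,150,120),(32,255,255))}
def blobs(img,col,amin=20):
    m=cv2.inRange(cv2.cvtColor(img,cv2.COLOR_RGB2HSV),*map(np.array,HSV[col])).astype(np.uint8)
    cs,_=cv2.findContours(m,cv2.RETR_EXTERNAL,cv2.CHAIN_APPROX_NONE)
    return [c for c in cs if cv2.contourArea(c)>amin]
def mm(v): return np.round(np.asarray(v)*1000,1)
def plan(xyz,yaw=None):
    """remaining move in tool axes (mm) and yaw (deg about tool z); yaw = world direction of tool x, deg (mod 180)"""
    o=env.observe();R=o['tool_rot'];d=np.array(xyz)-o['tool_pos']
    y=np.degrees(np.arctan2(R[1,0],R[0,0]));
    s='t=%.1f tcp %s yaw %.1f F %s open %.1f q7 %.2f'%(o['time'],mm(o['tool_pos']),y,np.round(o['contact_force'],1),o['opening']*1e3,o['q'][6])
    w=np.zeros(3)
    if yaw is not None:
        e=np.radians(yaw if abs((yaw-y+90)%180-90)>=0 else 0)
        e=y+((yaw-y+90)%180-90);e=np.radians(e)
        T=np.array([[np.cos(e),np.sin(e),0],[np.sin(e),-np.cos(e),0],[0,0,-1]])
        w=np.degrees(Ro.from_matrix(R.T@T).as_rotvec())
    print(s,'| shift',mm(R.T@d),'turn',np.round(w,1))
E
python3 - <<'E'
from h import *
c=env.calibration('top');im=cv2.imread('pics/top0.png')[:,:,::-1].copy()
for col,z in(('orange',.028),('red',.08),('green',.003),('blue',.003),('yellow',.003)):
    for k in blobs(im,col):
        r=cv2.minAreaRect(k);b=[ray(c,p,z) for p in cv2.boxPoints(r)]
        print(col,np.round(r[0]),mm(ray(c,r[0],z))[:2],'corners',[list(mm(p)[:2]) for p in b][:4] if col!='orange' else '')
g=cv2.cvtColor(im,cv2.COLOR_RGB2HSV)
# plate: dark
m=(g[...,2]<40).astype(np.uint8)[150:250,220:330]
ks,_=cv2.findContours(m,0,2);k=max(ks,key=cv2.contourArea)+np.array([220,150])
print('plate',[list(mm(ray(c,p,.024))[:2]) for p in cv2.boxPoints(cv2.minAreaRect(k))])
for n in('top','scene'):
    I=cv2.imread(f'pics/{n}0.png');
    x=I[145:260,95:325] if n=='top' else I[150:300,90:310]
    cv2.imwrite(f'pics/crop_{n}.png',cv2.resize(x,None,fx=3.4,fy=3.4,interpolation=2))
E
```

```text
orange [309. 228.] [ 453.9 -133.9] corners 
orange [285. 219.] [479.7 -70.6] corners 
orange [307. 205.] [ 518.8 -131.2] corners 
orange [286. 197.] [540.8 -73.3] corners 
orange [313. 176.] [ 601.8 -149.3] corners 
orange [395.  90.] [ 857.4 -396.9] corners 
orange [414.  88.] [ 862.1 -452.7] corners 
orange [404.  88.] [ 862.4 -423.7] corners 
orange [424.  88.] [ 861.5 -482.4] corners 
orange [445.  88.] [ 862.3 -540.6] corners 
orange [434.  88.] [ 862.1 -511.3] corners 
red [208. 268.] [347.4 133.1] corners [[np.float64(353.8), np.float64(139.6)], [np.float64(353.7), np.float64(126.8)], [np.float64(341.1), np.float64(126.6)], [np.float64(341.2), np.float64(139.4)]]
red [148. 225.] [461.3 289.6] corners [[np.float64(439.8), np.float64(307.2)], [np.float64(489.9), np.float64(289.5)], [np.float64(482.9), np.float64(272.0)], [np.float64(432.9), np.float64(289.8)]]
red [508. 208.] [ 499.5 -650.2] corners [[np.float64(508.9), np.float64(-642.2)], [np.float64(508.7), np.float64(-660.5)], [np.float64(490.2), np.float64(-658.3)], [np.float64(490.3), np.float64(-640.0)]]
red [113. 197.] [
[... 1076 characters left out ...]
)], [np.float64(650.3), np.float64(430.6)], [np.float64(625.6), np.float64(221.2)], [np.float64(396.7), np.float64(238.2)]]
blue [417.  92.] [ 859.3 -469.6] corners [[np.float64(958.7), np.float64(-356.7)], [np.float64(956.4), np.float64(-597.4)], [np.float64(762.8), np.float64(-579.0)], [np.float64(764.9), np.float64(-345.3)]]
yellow [501. 209.] [ 506.2 -679. ] corners [[np.float64(519.2), np.float64(-665.0)], [np.float64(525.3), np.float64(-688.2)], [np.float64(493.2), np.float64(-693.1)], [np.float64(487.2), np.float64(-669.9)]]
plate [[np.float64(467.5), np.float64(-6.7)], [np.float64(467.5), np.float64(-6.7)], [np.float64(464.8), np.float64(-4.0)], [np.float64(464.8), np.float64(-4.0)]]
```

View pics/crop_top.png

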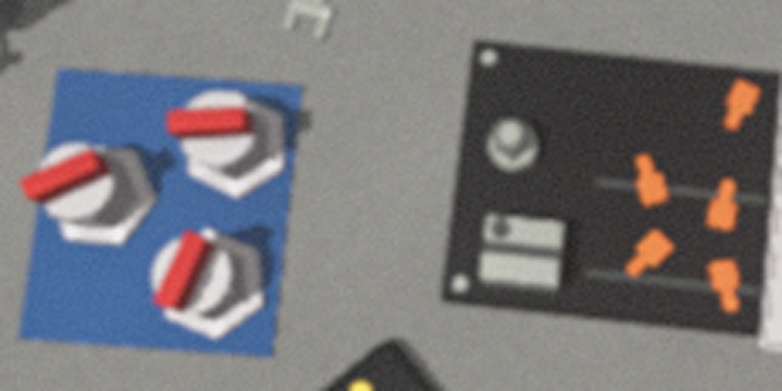

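The crop shows the plate corners, the stud (513,145), the jaw (522,250), exactly 5 chips and the three wing orientations.

```bash
python3 - <<'E'
from h import *
c=env.calibration('top')
P=[np.array(p)/3.4+[95,145] for p in((474,42),(443,300),(758,333),(778,72))]
P=np.array([ray(c,p,.024)[:2] for p in P]);print(mm(P),mm(P.mean(0)),mm([np.linalg.norm(P[i]-P[i-1]) for i in range(4)]))
print('edge dirs',[np.degrees(np.arctan2(*(P[i]-P[i-1])[::-1])).round(1) for i in range(4)])
f=lambda u,v,z:mm(ray(c,np.array([u,v])/3.4+[95,145],z))
print('stud top',f(511,135,.085),'jaw',f(524,240,.074))
for a,b in(((168,122),(249,122)),((22,188),(104,158)),((167,300),(200,240))):
    a,b=f(*a,.105),f(*b,.105);print('wing',(a+b)/2,np.linalg.norm(a-b),np.degrees(np.arctan2(*(b-a)[1::-1])))
w=env.calibration('wrist');o=env.observe();R=o['tool_rot']
print('cam in tool',mm(R.T@(-w['R'].T@w['t']-o['tool_pos'])),'cam axes in tool',np.round(R.T@w['R'].T,3))
E
```

```text
[[ 657.8   70.2]
 [ 442.9   93.8]
 [ 414.7 -158.5]
 [ 630.  -182. ]] [536.4 -44.1] [253.7 216.2 253.9 216.6]
edge dirs [np.float64(83.7), np.float64(173.7), np.float64(-96.4), np.float64(-6.2)]
stud top [564.9  36.4  85. ] jaw [484.   26.8  74. ]
wing [572.45 266.9  105.  ] 62.00201609625284 -90.46205272143077
wing [533.55 375.9  105.  ] 65.08678821389175 -69.58819848092745
wing [458.9 280.9 105. ] 50.446407206063746 -26.869813087499075
cam in tool [   0.3  -79.2 -178.8] cam axes in tool [[ 1.     0.002  0.   ]
 [-0.002  0.962  0.273]
 [ 0.    -0.273  0.962]]
```

```bash
python3 -c "
from h import *
plan([.485,.0,.24],83.7-180)"
```

```text
t=0.1 tcp [ 267.1 -592.1  204.8] yaw -65.7 F [-0.1  0.6 -0.2] open 93.9 q7 -0.02 | shift [-450.1 -442.   -34.6] turn [ 0.   0.1 30.6]
```

>>> {"op": "send_rows", "data": {"moves": [[100,-0.041,-0.04,-0.006,0,0,0],[100,-0.041,-0.04,-0.006,0,0,0],[100,-0.041,-0.04,-0.006,0,0,0],[100,-0.041,-0.04,-0.006,0,0,0],[100,-0.041,-0.04,-0.006,0,0,0],[100,-0.041,-0.04,-0.005,0,0,0],[100,-0.041,-0.04,0,0,0,0],[100,-0.041,-0.04,0,0,0,0]]}}

```text
time: 1.15
tool_pos: [0.4272, -0.153, 0.2388]
tool_rot: [[0.403, -0.915, -0.001], [-0.915, -0.403, 0.001], [-0.001, 0.001, -1.0]]
contact_force: [0.4, -0.7, 0.1]
opening: 0.094
```

>>> {"op": "send_rows", "data": {"moves": [[100,-0.041,-0.04,0,0,0,0],[100,-0.041,-0.04,0,0,0,0],[100,-0.041,-0.04,0,0,0,0],[100,0,0,0,0,0,10],[100,0,0,0,0,0,10],[100,0,0,0,0,0,10],[100,0,0,0,0,0,0]]}}

```text
time: 2.02
tool_pos: [0.4893, 0.0202, 0.2383]
tool_rot: [[-0.112, -0.994, -0.001], [-0.994, 0.112, 0.002], [-0.002, 0.001, -1.0]]
contact_force: [0.1, 0.5, 0.6]
opening: 0.0938
```

```bash
python3 -c "
from h import *
plan([.485,.0,.24],83.7-180)
c=env.calibration('wrist');I=env.camera('wrist')
cv2.imwrite('pics/w1.png',I[:,:,::-1]);np.savez('w1.npz',**c)"
```

```text
t=2.0 tcp [489.3  20.2 238.3] yaw -96.4 F [0.1 0.5 0.6] open 93.8 q7 -1.76 | shift [20.5  2.  -1.8] turn [ 0.1  0.1 -0.1]
```

View pics/w1.png

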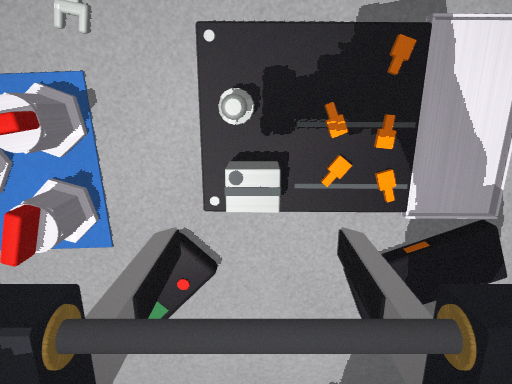

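The wrist view shows the stud tip at (236,106), the jaw's top face from about (225,165) to (279,212), and 5 chips. The two left caps are at the edge of the view.

```bash
python3 - <<'E'
from h import *
c=dict(np.load('w1.npz'));f=lambda u,v,z:mm(ray(c,(u,v),z))
print('stud tip',f(236,106,.085),'jaw',f(252,188,.074),'edge',f(225,212,.074),f(279,212,.074),f(225,163,.074),f(225,163,.024))
P=np.array([f(*p,.024) for p in((197,22),(204,210),(407,214),(432,24))]);print(P[:,:2],P.mean(0))
print('tray',f(432,14,.022),f(404,216,.022))
I=cv2.imread('pics/w1.png')[:,:,::-1].copy()
for k in blobs(I,'orange',100):
    r=cv2.minAreaRect(k);print(np.round(r[0]),mm(ray(c,r[0],.032))[:2])
j=ray(c,(252,188),.074);plan([j[0],j[1],.035],83.7-180)
E
```

```text
stud tip [567.6  33.6  85. ] jaw [480.4  28.2  74. ] edge [456.3  61.2  74. ] [449.7   1.6  74. ] [510.9  53.6  74. ] [502.5  59.9  24. ]
[[ 659.7   68.7]
 [ 445.6   94.8]
 [ 411.9 -161.5]
 [ 629.4 -185.6]] [536.65 -45.9   24.  ]
tray [ 639.6 -186.2   22. ] [ 408.8 -158.6   22. ]
[385. 131.] [ 520.5 -131.7]
[334. 119.] [541.1 -73. ]
[399.  55.] [ 601.5 -147.3]
t=2.1 tcp [489.3  20.3 238.3] yaw -96.4 F [-0.1  1.2  0.2] open 94.2 q7 -1.76 | shift [ -6.4   9.6 203.3] turn [ 0.1  0.1 -0.1]
```

>>> {"op": "send_rows", "data": {"moves": [[100,-0.003,0.005,0.05,0,0,0],[100,-0.003,0.005,0.05,0,0,0],[100,0,0,0.05,0,0,0],[100,0,0,0.03,0,0,0],[100,0,0,0.01,0,0,0],[100,0,0,0.0,0,0,0]]}}

```text
time: 2.82
tool_pos: [0.4837, 0.0283, 0.0449]
tool_rot: [[-0.095, -0.995, 0.006], [-0.995, 0.095, 0.005], [-0.006, -0.006, -1.0]]
contact_force: [0.6, 0.4, 0.5]
opening: 0.0942
```

```bash
python3 -c "
from h import *
plan([.479,.0285,.038],83.7-180)"
```

```text
t=2.8 tcp [483.7  28.3  44.9] yaw -95.5 F [0.6 0.4 0.5] open 94.2 q7 -1.75 | shift [0.3 4.7 6.9] turn [-0.3  0.3  0.8]
```

>>> {"op": "send_rows", "data": {"moves": [[100,0,0.004,0.007,0,0,0],[0,0,0,0,0,0,0],[0,0,0,0,0,0,0],[0,0,0,0,0,0,0],[0,0,0,0,0,0,0],[0,0,0,-0.03,0,0,0],[0,0,0,-0.05,0,0,0],[0,0,0,-0.05,0,0,0]]}}

```text
time: 3.82
tool_pos: [0.4758, 0.0277, 0.1692]
tool_rot: [[-0.094, -0.996, -0.001], [-0.996, 0.094, 0.005], [-0.005, 0.001, -1.0]]
contact_force: [1.3, 0.4, -5.2]
opening: 0.0599
```

```bash
python3 -c "
from h import *
plan([.6125,-.3705,.17],-96.3)"
```

```text
t=3.8 tcp [475.8  27.7 169.2] yaw -95.4 F [ 1.3  0.4 -5.2] open 59.9 q7 -1.75 | shift [ 383.7 -173.3   -2.7] turn [0.1 0.3 0.9]
```

>>> {"op": "send_rows", "data": {"moves": [[0,0.047,-0.021,0,0,0,0],[0,0.047,-0.021,0,0,0,0],[0,0.047,-0.021,0,0,0,0],[0,0.047,-0.021,0,0,0,0],[0,0.047,-0.021,0,0,0,0],[0,0.047,-0.021,0,0,0,0],[0,0.047,-0.021,0,0,0,0],[0,0.03,-0.015,0,0,0,0]]}}

```text
time: 4.82
tool_pos: [0.6051, -0.3477, 0.1631]
tool_rot: [[-0.083, -0.997, -0.007], [-0.996, 0.083, 0.013], [-0.012, 0.008, -1.0]]
contact_force: [-1.1, 0.1, -4.7]
opening: 0.0601
```

```bash
python3 -c "
from h import *
plan([.6125,-.3705,.02],-96.3)
c=env.calibration('wrist');I=env.camera('wrist')
cv2.imwrite('pics/w2.png',I[:,:,::-1]);np.savez('w2.npz',**c)
for k in blobs(I,'green',200)+blobs(I,'yellow',200):
    r=cv2.minAreaRect(k);print(np.round(r[0]),mm(ray(c,r[0],.003)),[list(mm(ray(c,p,.003)[:2])) for p in cv2.boxPoints(r)])
"
```

```text
t=4.8 tcp [ 605.1 -347.7  163.1] yaw -94.8 F [-1.1  0.1 -4.7] open 60.1 q7 -1.15 | shift [ 23.8 -10.4 142.8] turn [0.5 0.7 1.6]
[282. 166.] [ 617.4 -372.1    3. ] [[np.float64(579.8), np.float64(-328.3)], [np.float64(658.7), np.float64(-335.7)], [np.float64(652.5), np.float64(-413.0)], [np.float64(573.4), np.float64(-410.7)]]
```

View pics/w2.png

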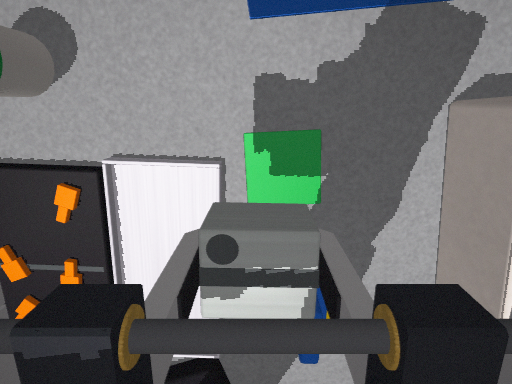

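The green pad is at about (283,167), with its far edge at row 130 and its near part just hidden by the held jaw. That puts its centre near (615,-372), which agrees with the top view.

>>> {"op": "send_rows", "data": {"moves": [[0,0.014,-0.006,0.02,0,0,1],[0,0.014,-0.006,0.04,0,0,0.5],[0,0,0,0.04,0,0,0],[0,0,0,0.025,0,0,0],[0,0,0,0.01,0,0,0],[0,0,0,0,0,0,0]]}}

```text
time: 5.62
tool_pos: [0.6096, -0.3804, 0.0191]
tool_rot: [[-0.115, -0.993, -0.015], [-0.993, 0.115, 0.013], [-0.011, 0.016, -1.0]]
contact_force: [0.8, -0.3, -1.3]
opening: 0.0599
```

```bash
python3 -c "
from h import *
plan([.6145,-.3715,.017],-96.3)"
```

```text
t=5.6 tcp [ 609.6 -380.4   19.1] yaw -96.6 F [ 0.8 -0.3 -1.3] open 59.9 q7 -1.14 | shift [-9.4 -3.9  2.1] turn [ 0.9  0.7 -0.3]
```

>>> {"op": "send_rows", "data": {"moves": [[0,0,0,-0.008,0.9,0.7,0],[0,-0.009,-0.004,0,0,0,0],[0,0,0,0,0,0,0],[0,0,0,0.008,0,0,0],[0,0,0,0,0,0,0]]}}

```text
time: 6.25
tool_pos: [0.616, -0.3702, 0.0201]
tool_rot: [[-0.114, -0.994, 0.002], [-0.994, 0.114, -0.002], [0.001, -0.002, -1.0]]
contact_force: [0.5, -1.0, -4.3]
opening: 0.0605
```

```bash
python3 -c "
from h import *
plan([.6145,-.3715,.017],-96.3)"
```

```text
t=6.2 tcp [ 616.  -370.2   20.1] yaw -96.5 F [ 0.5 -1.  -4.3] open 60.5 q7 -1.16 | shift [1.4 1.4 3.1] turn [-0.1 -0.1 -0.2]
```

>>> {"op": "send_rows", "data": {"moves": [[0,0,0,0.003,0,0,0],[0,0,0,0.001,0,0,0]]}}

```text
time: 6.5
tool_pos: [0.617, -0.3707, 0.0189]
tool_rot: [[-0.115, -0.993, 0.004], [-0.993, 0.115, -0.002], [0.001, -0.004, -1.0]]
contact_force: [-2.6, 0.3, 2.8]
opening: 0.0598
```

>>> {"op": "send_rows", "data": {"moves": [[100,0,0,0,0,0,0],[100,0,0,0,0,0,0],[100,0,0,0,0,0,0],[100,0,0,-0.05,0,0,0],[100,0,0,-0.06,0,0,0],[100,0,0,-0.06,0,0,0],[100,0,0,-0.05,0,0,0]]}}

```text
time: 7.38
tool_pos: [0.6143, -0.3702, 0.2396]
tool_rot: [[-0.115, -0.993, -0.003], [-0.993, 0.115, 0.001], [-0.0, 0.003, -1.0]]
contact_force: [0.3, -0.1, 0.6]
opening: 0.0942
```

```bash
python3 -c "
from h import *
plan([.457,-.385,.22],-4)"
```

```text
t=7.4 tcp [ 614.3 -370.2  239.6] yaw -96.6 F [ 0.3 -0.1  0.6] open 94.2 q7 -1.16 | shift [ 32.8 154.4  20.1] turn [ 0.2 -0.1 87.4]
```

>>> {"op": "send_rows", "data": {"moves": [[100,0.011,0.052,0.005,0,0,-1],[100,0.011,0.052,0.005,0,0,-1],[100,0.011,0.052,0.005,0,0,-1],[100,0,0,0,0,0,0],[100,0,0,0,0,0,0]]}}

```text
time: 8.0
tool_pos: [0.4562, -0.3912, 0.2306]
tool_rot: [[-0.061, -0.998, 0.011], [-0.998, 0.061, -0.008], [0.008, -0.011, -1.0]]
contact_force: [-0.0, -0.5, -1.1]
opening: 0.0942
```

```bash
python3 -c "
from h import *
plan([.457,-.385,.22],-94)
c=env.calibration('wrist');I=env.camera('wrist')
cv2.imwrite('pics/w3.png',I[:,:,::-1]);np.savez('w3.npz',**c)
for k,z in [(k,.072) for k in blobs(I,'blue',200)]+[(k,.003) for k in blobs(I,'yellow',200)]:
    r=cv2.minAreaRect(k);print(np.round(r[0]),mm(ray(c,r[0],z)),[list(mm(ray(c,p,z)[:2])) for p in cv2.boxPoints(r)])
"
```

```text
t=8.0 tcp [ 456.2 -391.2  230.6] yaw -93.5 F [-0.  -0.5 -1.1] open 94.2 q7 -0.96 | shift [-6.3 -0.3 10.6] turn [-0.6 -0.4  0.5]
[253. 173.] [ 466.3 -387.6   72. ] [[np.float64(429.8), np.float64(-361.9)], [np.float64(504.5), np.float64(-369.9)], [np.float64(500.8), np.float64(-412.0)], [np.float64(425.8), np.float64(-406.4)]]
[247. 173.] [ 453.5 -378.9    3. ] [[np.float64(403.8), np.float64(-314.6)], [np.float64(511.8), np.float64(-331.1)], [np.float64(500.2), np.float64(-439.2)], [np.float64(390.7), np.float64(-430.4)]]
[498. 142.] [ 474.1 -693.7    3. ] [[np.float64(500.2), np.float64(-674.3)], [np.float64(498.3), np.float64(-706.3)], [np.float64(447.0), np.float64(-713.7)], [np.float64(449.0), np.float64(-680.6)]]
```

View pics/w3.png

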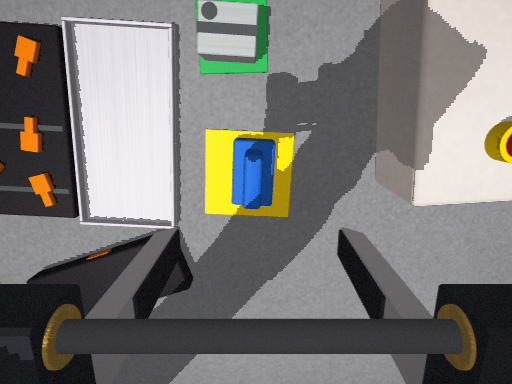

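```bash
python3 -c "
from h import *
c=dict(np.load('w3.npz'))
for p in((233,140),(275,138),(273,207),(232,208)):print(mm(ray(c,p,.027)))
print('handle',mm(ray(c,(253,208),.075)),mm(ray(c,(246,208),.075)),mm(ray(c,(261,208),.075)))
plan([.457,-.385,.036],-94)
"
```

```text
[ 498.  -365.9   27. ]
[ 497.3 -414.9   27. ]
[ 413.5 -408.6   27. ]
[ 415.4 -358.1   27. ]
handle [ 428.8 -385.3   75. ] [ 429.2 -377.7   75. ] [ 428.2 -393.9   75. ]
t=8.1 tcp [ 455.9 -391.5  230.4] yaw -93.5 F [-0.4 -0.1 -1.1] open 94.0 q7 -0.96 | shift [ -8.1   1.3 194.4] turn [-0.6 -0.5  0.5]
```

>>> {"op": "send_rows", "data": {"moves": [[100,-0.004,0.001,0.05,-0.6,-0.5,1],[100,-0.002,0,0.05,0,0,0],[100,0,0,0.05,0,0,0],[100,0,0,0.03,0,0,0],[100,0,0,0.01,0,0,0],[100,0,0,0,0,0,0]]}}

```text
time: 8.8
tool_pos: [0.4685, -0.3851, 0.0355]
tool_rot: [[-0.069, -0.998, 0.01], [-0.998, 0.069, -0.003], [0.002, -0.01, -1.0]]
contact_force: [-0.7, -0.1, 0.3]
opening: 0.0936
```

```bash
python3 -c "
from h import *
plan([.457,-.386,.036],-94.8)"
```

```text
t=8.8 tcp [ 468.5 -385.1   35.5] yaw -94.0 F [-0.7 -0.1  0.3] open 93.6 q7 -0.98 | shift [ 1.7 11.4 -0.6] turn [-0.6 -0.1  0.8]
```

>>> {"op": "send_rows", "data": {"moves": [[100,0.001,0.0095,-0.001,-0.6,0,0.8],[100,0,0.002,0,0,0,0],[0,0,0,0,0,0,0],[0,0,0,0,0,0,0],[0,0,0,0,0,0,0],[0,0,0,0,0,0,0],[0,0,0,0,0,0,0]]}}

```text
time: 9.68
tool_pos: [0.4589, -0.3874, 0.0409]
tool_rot: [[-0.084, -0.996, 0.005], [-0.996, 0.084, -0.007], [0.006, -0.005, -1.0]]
contact_force: [-0.3, -0.1, -0.4]
opening: 0.047
```

```bash
python3 -c "
from h import *
plan([.457,-.386,.036],-94.8)
P=np.array([536.6,-45.]);ex=np.array([.994,-.11]);ey=np.array([.11,.994])
c=dict(np.load('w1.npz'));I=cv2.imread('pics/w1.png')[:,:,::-1].copy()
m=cv2.inRange(cv2.cvtColor(I,cv2.COLOR_RGB2HSV),np.array((8,150,120)),np.array((22,255,255)))
for k in cv2.findContours(m,0,1)[0]:
    if cv2.contourArea(k)<100: continue
    q=np.array([mm(ray(c,p[0],.032))[:2] for p in k])-P
    a,b=q@ex,q@ey;print('x %.0f..%.0f y %.0f..%.0f'%(a.min(),a.max(),b.min(),b.max()))
"
```

```text
t=9.7 tcp [ 458.9 -387.4   40.9] yaw -94.8 F [-0.3 -0.1 -0.4] open 47.0 q7 -0.98 | shift [-1.3  2.   4.9] turn [-0.3 -0.4 -0. ]
x -93..-51 y -107..-81
x -72..-34 y -52..-16
x -26..12 y -99..-76
x -13..26 y -43..-16
x 56..96 y -110..-84
```

>>> {"op": "send_rows", "data": {"moves": [[50,-0.001,0.001,0.004,0,0,0],[0,0,0,0,0,0,0],[0,0,0,0,0,0,0],[0,0,0,0,0,0,0],[0,0,0,0,0,0,0],[0,0,0,0,0,0,0]]}}

```text
time: 10.42
tool_pos: [0.4579, -0.386, 0.0363]
tool_rot: [[-0.084, -0.996, 0.004], [-0.996, 0.084, -0.006], [0.006, -0.005, -1.0]]
contact_force: [0.8, 0.3, -1.1]
opening: 0.0202
```

```bash
python3 -c "
from h import *
plan([.457,-.386,.12],-96.3)"
```

```text
t=10.4 tcp [ 457.9 -386.    36.3] yaw -94.8 F [ 0.8  0.3 -1.1] open 20.2 q7 -0.98 | shift [  0.5   0.5 -83.7] turn [-0.3 -0.3  1.5]
```

>>> {"op": "send_rows", "data": {"moves": [[0,0,0,-0.045,-0.3,-0.3,0.8],[0,0,0,-0.045,0,0,0.7],[0,-0.055,0,0,0,0,0],[0,-0.055,0,0,0,0,0],[0,-0.055,0,0,0,0,0],[0,-0.055,0,0,0,0,0],[0,-0.055,0,0,0,0,0],[0,-0.055,0,0,0,0,0]]}}

```text
time: 11.42
tool_pos: [0.4947, -0.0546, 0.1271]
tool_rot: [[-0.123, -0.992, -0.001], [-0.992, 0.123, -0.002], [0.002, 0.001, -1.0]]
contact_force: [0.8, 0.8, -1.4]
opening: 0.0198
```

```bash
python3 -c "
from h import *
plan([.4755,-.025,.075],-96.3)"
```

```text
t=11.4 tcp [494.7 -54.6 127.1] yaw -97.0 F [ 0.8  0.8 -1.4] open 19.8 q7 -1.57 | shift [-27.1  22.6  52.1] turn [ 0.  -0.1 -0.7]
```

>>> {"op": "send_rows", "data": {"moves": [[0,-0.027,0.022,0,0,0,-0.7],[0,0,0,0,0,0,0],[0,0,0,0.03,0,0,0],[0,0,0,0.018,0,0,0],[0,0,0,0,0,0,0]]}}

```text
time: 12.05
tool_pos: [0.4777, -0.0204, 0.0781]
tool_rot: [[-0.102, -0.995, 0.002], [-0.995, 0.102, -0.001], [0.001, -0.002, -1.0]]
contact_force: [0.3, -0.0, -1.8]
opening: 0.0198
```

```bash
python3 -c "
from h import *
plan([.4755,-.025,.058],-96.3)"
```

```text
t=12.1 tcp [477.7 -20.4  78.1] yaw -95.9 F [ 0.3 -0.  -1.8] open 19.8 q7 -1.61 | shift [ 4.8  1.8 20.1] turn [-0.1 -0.1  0.4]
```

Good (py≈+17). Lower to the plate and feel contact.

>>> {"op": "send_rows", "data": {"moves": [[0,0,0.001,0.012,0,0,0.4],[0,0,0,0.006,0,0,0],[0,0,0,0.002,0,0,0],[0,0,0,0.001,0,0,0]]}}

```text
time: 12.55
tool_pos: [0.4782, -0.0218, 0.0572]
tool_rot: [[-0.112, -0.994, 0.005], [-0.994, 0.112, -0.002], [0.001, -0.005, -1.0]]
contact_force: [-2.6, 0.7, 13.6]
opening: 0.0197
```

```bash
python3 -c "
from h import *
plan([.4755,-.025,.058],-96.3)"
```

```text
t=12.6 tcp [478.2 -21.8  57.2] yaw -96.4 F [-2.6  0.7 13.6] open 19.7 q7 -1.61 | shift [ 3.5  2.3 -0.9] turn [-0.3 -0.1 -0.1]
```

>>> {"op": "send_rows", "data": {"moves": [[0,0.018,0,0,0,0,0],[0,0.018,0,0,0,0,0],[0,0.018,0,0,0,0,0],[0,0.018,0,0,0,0,0],[0,0.018,0,0,0,0,0]]}}

```text
time: 13.18
tool_pos: [0.4699, -0.1115, 0.0586]
tool_rot: [[-0.107, -0.994, 0.009], [-0.994, 0.107, -0.001], [-0.0, -0.009, -1.0]]
contact_force: [0.8, -0.2, -2.4]
opening: 0.0199
```

```bash
python3 -c "
from h import *
q=np.array([536.6,-45.])+np.array([.994,-.11])*-62+np.array([.11,.994])*-152
plan([q[0]/1e3,q[1]/1e3,.058],-96.3)"
```

```text
t=13.2 tcp [ 469.9 -111.5   58.6] yaw -96.1 F [ 0.8 -0.2 -2.4] open 19.9 q7 -1.46 | shift [78.5  3.3  0.5] turn [-0.5  0.   0.2]
```

>>> {"op": "send_rows", "data": {"moves": [[0,0.016,0.001,0.001,-0.5,0,0],[0,0.016,0.001,0,0,0,0],[0,0.016,0.001,0,0,0,0],[0,0.016,0,0,0,0,0],[0,0.016,0,0,0,0,0],[0,0,0,0,0,0,0]]}}

```text
time: 13.92
tool_pos: [0.458, -0.1964, 0.0581]
tool_rot: [[-0.109, -0.994, -0.0], [-0.994, 0.109, -0.0], [0.0, 0.0, -1.0]]
contact_force: [0.1, 0.6, -1.7]
opening: 0.0203
```

```bash
python3 -c "
from h import *
q=np.array([536.6,-45.])+np.array([.994,-.11])*-3+np.array([.11,.994])*15
plan([q[0]/1e3,q[1]/1e3,.1],-96.3)
cv2.imwrite('pics/t4.png',cv2.resize(env.camera('top')[130:270,200:430,::-1],None,fx=3.4,fy=3.4,interpolation=2))"
```

```text
t=13.9 tcp [ 458.  -196.4   58.1] yaw -96.2 F [ 0.1  0.6 -1.7] open 20.3 q7 -1.33 | shift [-174.1  -58.7  -42. ] turn [ 0.  -0.   0.1]
```

View pics/t4.png

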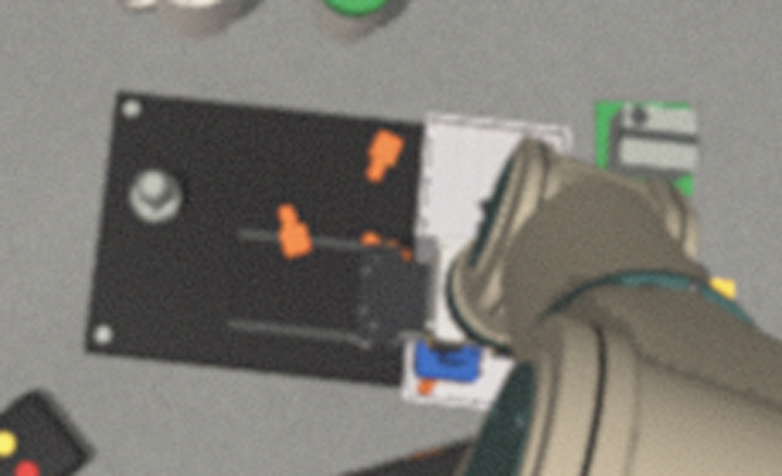

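One stroke done: D and E are off the plate, with one visible at the tray edge beside the blade. B, C and A remain. Next is the middle stroke.

>>> {"op": "send_rows", "data": {"moves": [[0,0.004,0,-0.02,0,0,0],[0,0,0,-0.03,0,0,0],[0,-0.045,-0.015,0,0,0,0],[0,-0.045,-0.015,0,0,0,0],[0,-0.045,-0.015,0,0,0,0],[0,-0.042,-0.015,0,0,0,0],[0,0,0,0,0,0,0]]}}

```text
time: 14.85
tool_pos: [0.5391, -0.0185, 0.1094]
tool_rot: [[-0.102, -0.995, 0.001], [-0.995, 0.102, 0.005], [-0.005, -0.0, -1.0]]
contact_force: [-0.7, -0.3, -1.5]
opening: 0.0194
```

```bash
python3 -c "
from h import *
q=np.array([536.6,-45.])+np.array([.994,-.11])*-1+np.array([.11,.994])*16
plan([q[0]/1e3,q[1]/1e3,.06],-96.3)"
```

```text
t=14.8 tcp [539.1 -18.5 109.4] yaw -95.8 F [-0.7 -0.3 -1.5] open 19.4 q7 -1.65 | shift [10.8  0.6 49.4] turn [-0.   0.3  0.5]
```

>>> {"op": "send_rows", "data": {"moves": [[0,0.007,0,0.02,0,0.3,0.5],[0,0,0,0.02,0,0,0],[0,0,0,0.006,0,0,0],[0,0,0,0.004,0,0,0],[0,0,0,0.002,0,0,0]]}}

```text
time: 15.48
tool_pos: [0.537, -0.0249, 0.0573]
tool_rot: [[-0.108, -0.994, -0.001], [-0.994, 0.108, -0.0], [0.0, 0.001, -1.0]]
contact_force: [-5.1, 0.9, 16.5]
opening: 0.02
```

```bash
python3 -c "
from h import *
q=np.array([536.6,-45.])+np.array([.994,-.11])*-1+np.array([.11,.994])*-152
plan([q[0]/1e3,q[1]/1e3,.0575],-96.3)"
```

```text
t=15.5 tcp [537.  -24.9  57.3] yaw -96.2 F [-5.1  0.9 16.5] open 20.0 q7 -1.65 | shift [172.   -0.4  -0.2] turn [ 0.  -0.   0.1]
```

>>> {"op": "send_rows", "data": {"moves": [[0,0.018,0,0,0,0,0],[0,0.018,0,0,0,0,0],[0,0.018,0,0,0,0,0],[0,0.018,0,0,0,0,0],[0,0.018,0,0,0,0,0]]}}

```text
time: 16.1
tool_pos: [0.5277, -0.1208, 0.0589]
tool_rot: [[-0.109, -0.994, 0.003], [-0.994, 0.109, -0.002], [0.001, -0.003, -1.0]]
contact_force: [0.6, -0.7, -1.7]
opening: 0.0194
```

```bash
python3 -c "
from h import *
q=np.array([536.6,-45.])+np.array([.994,-.11])*-1+np.array([.11,.994])*-152
plan([q[0]/1e3,q[1]/1e3,.0575],-96.3)"
```

```text
t=16.1 tcp [ 527.7 -120.8   58.9] yaw -96.3 F [ 0.6 -0.7 -1.7] open 19.4 q7 -1.50 | shift [75.7  0.6  1.5] turn [-0.2 -0.1  0. ]
```

>>> {"op": "send_rows", "data": {"moves": [[0,0.016,0,0.001,0,0,0],[0,0.016,0,0,0,0,0],[0,0.016,0,0,0,0,0],[0,0.016,0,0,0,0,0],[0,0.014,0,0,0,0,0],[0,0.002,0,-0.02,0,0,0],[0,0,0,-0.03,0,0,0]]}}

```text
time: 16.98
tool_pos: [0.5175, -0.2068, 0.1098]
tool_rot: [[-0.113, -0.994, 0.002], [-0.994, 0.113, 0.001], [-0.002, -0.002, -1.0]]
contact_force: [0.2, -0.3, -2.4]
opening: 0.0197
```

```bash
python3 -c "
from h import *
q=np.array([536.6,-45.])+np.array([.994,-.11])*74+np.array([.11,.994])*-35
plan([q[0]/1e3,q[1]/1e3,.11],-96.3)"
```

```text
t=17.0 tcp [ 517.5 -206.8  109.8] yaw -96.5 F [ 0.2 -0.3 -2.4] open 19.7 q7 -1.36 | shift [-128.1  -74.9    0.2] turn [-0.1  0.1 -0.2]
```

>>> {"op": "send_rows", "data": {"moves": [[0,-0.045,-0.025,0,0,0,0],[0,-0.045,-0.025,0,0,0,0],[0,-0.038,-0.023,0,0,0,0],[0,0,0,0,0,0,0],[0,0,0,0.02,0,0,0],[0,0,0,0.02,0,0,0]]}}

```text
time: 17.73
tool_pos: [0.6081, -0.0928, 0.0716]
tool_rot: [[-0.117, -0.993, 0.007], [-0.993, 0.117, -0.004], [0.003, -0.007, -1.0]]
contact_force: [-0.8, -0.2, -1.8]
opening: 0.0198
```

```bash
python3 -c "
from h import *
q=np.array([536.6,-45.])+np.array([.994,-.11])*74+np.array([.11,.994])*-35
plan([q[0]/1e3,q[1]/1e3,.0575],-96.3)"
```

```text
t=17.7 tcp [608.1 -92.8  71.6] yaw -96.7 F [-0.8 -0.2 -1.8] open 19.8 q7 -1.58 | shift [-4.7  2.5 14. ] turn [-0.4 -0.2 -0.4]
```

>>> {"op": "send_rows", "data": {"moves": [[0,-0.004,0.002,0.008,-0.4,-0.2,-0.4],[0,0,0,0.005,0,0,0],[0,0,0,0.002,0,0,0],[0,0.018,0,0,0,0,0],[0,0.018,0,0,0,0,0],[0,0.018,0,0,0,0,0]]}}

```text
time: 18.48
tool_pos: [0.5987, -0.1469, 0.0583]
tool_rot: [[-0.111, -0.994, -0.002], [-0.994, 0.111, 0.0], [-0.0, 0.002, -1.0]]
contact_force: [0.1, 0.1, -1.5]
opening: 0.0198
```

```bash
python3 -c "
from h import *
q=np.array([536.6,-45.])+np.array([.994,-.11])*74+np.array([.11,.994])*-152
plan([q[0]/1e3,q[1]/1e3,.0575],-96.3)"
```

```text
t=18.5 tcp [ 598.7 -146.9   58.3] yaw -96.4 F [ 0.1  0.1 -1.5] open 19.8 q7 -1.49 | shift [57.6 -1.2  0.8] turn [ 0.1  0.  -0.1]
```

>>> {"op": "send_rows", "data": {"moves": [[0,0.016,0,0.001,0,0,0],[0,0.016,0,0,0,0,0],[0,0.016,0,0,0,0,0],[0,0.012,0,0,0,0,0],[0,0.002,0,-0.02,0,0,0],[0,0,0,-0.03,0,0,0],[0,0,0,-0.03,0,0,0]]}}

```text
time: 19.35
tool_pos: [0.5875, -0.2173, 0.1355]
tool_rot: [[-0.116, -0.993, -0.01], [-0.993, 0.116, 0.001], [0.0, 0.01, -1.0]]
contact_force: [0.2, -1.3, -2.1]
opening: 0.0194
```

```bash
python3 -c "
from h import *
plan([.453,-.380,.14],-94.8)"
```

```text
t=19.4 tcp [ 587.5 -217.3  135.5] yaw -96.7 F [ 0.2 -1.3 -2.1] open 19.4 q7 -1.39 | shift [177.2 114.7  -3.4] turn [ 0.5 -0.  -1.9]
```

Move over the yellow pad, which also clears the plate for a check.

>>> {"op": "send_rows", "data": {"moves": [[0,0.048,0.03,0,0.5,0,-1],[0,0.048,0.03,0,0,0,-1],[0,0.045,0.03,0,0,0,0],[0,0.036,0.025,0,0,0,0],[0,0,0,0,0,0,0]]}}

```text
time: 19.98
tool_pos: [0.4554, -0.3896, 0.1381]
tool_rot: [[-0.076, -0.997, 0.006], [-0.997, 0.076, -0.004], [0.003, -0.006, -1.0]]
contact_force: [0.3, 0.0, -2.0]
opening: 0.0201
```

```bash
python3 -c "
from h import *
plan([.453,-.380,.037],-94.8)
t=env.camera('top')[130:260,200:430,::-1];s=env.camera('scene')[140:300,90:320,::-1]
cv2.imwrite('pics/t5.png',np.vstack([cv2.resize(x,None,fx=2.6,fy=2,interpolation=2) if 0 else cv2.resize(x,None,fx=2,fy=2,interpolation=2) for x in (t,s)])[:590])"
```

```text
t=20.0 tcp [ 455.4 -389.6  138.1] yaw -94.4 F [ 0.3  0.  -2. ] open 20.1 q7 -1.02 | shift [ -9.7   3.7 101.1] turn [-0.4 -0.2  0.4]
```

View pics/t5.png

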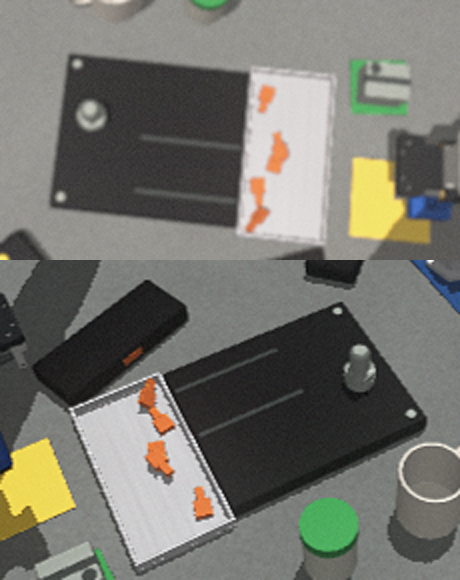

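The plate is clear and all the pieces are in the tray. Now the scraper goes back.

>>> {"op": "send_rows", "data": {"moves": [[0,-0.008,0.003,0.03,-0.4,-0.2,0],[0,0,0,0.04,0,0,0],[0,0,0,0.02,0,0,0],[0,0,0,0.006,0,0,0],[0,0,0,0,0,0,0]]}}

```text
time: 20.7
tool_pos: [0.4661, -0.3692, 0.0407]
tool_rot: [[-0.056, -0.998, 0.009], [-0.998, 0.056, 0.006], [-0.006, -0.008, -1.0]]
contact_force: [-0.1, -0.9, -2.0]
opening: 0.0199
```

```bash
python3 -c "
from h import *
plan([.453,-.382,.0363],-94.8)"
```

```text
t=20.7 tcp [ 466.1 -369.2   40.7] yaw -93.2 F [-0.1 -0.9 -2. ] open 19.9 q7 -1.04 | shift [13.6 12.4  4.2] turn [-0.5  0.4  1.6]
```

>>> {"op": "send_rows", "data": {"moves": [[0,0.0125,0.0125,0,-0.5,0.4,1.6],[0,0,0,0,0,0,0]]}}

```text
time: 20.95
tool_pos: [0.4531, -0.3824, 0.0422]
tool_rot: [[-0.085, -0.996, 0.001], [-0.996, 0.085, -0.003], [0.003, -0.001, -1.0]]
contact_force: [-1.0, -0.8, -1.6]
opening: 0.0199
```

```bash
python3 -c "
from h import *
plan([.453,-.382,.0363],-94.8)"
```

```text
t=20.9 tcp [ 453.1 -382.4   42.2] yaw -94.9 F [-1.  -0.8 -1.6] open 19.9 q7 -1.05 | shift [-0.4  0.1  5.9] turn [-0.1 -0.2 -0.1]
```

>>> {"op": "send_rows", "data": {"moves": [[0,0,0,0.004,0,0,0],[0,0,0,0.002,0,0,0],[0,0,0,0.001,0,0,0],[100,0,0,0,0,0,0],[100,0,0,0,0,0,0],[100,0,0,0,0,0,0],[100,0,0,0,0,0,0],[100,0,0,-0.04,0,0,0]]}}

```text
time: 21.95
tool_pos: [0.4526, -0.3816, 0.0746]
tool_rot: [[-0.085, -0.996, -0.0], [-0.996, 0.085, -0.001], [0.001, 0.0, -1.0]]
contact_force: [0.8, 0.1, 0.8]
opening: 0.0663
```

>>> {"op": "send_rows", "data": {"moves": [[100,0,0,-0.06,0,0,0],[100,0,0,-0.06,0,0,0],[100,0,0,-0.04,0,0,0]]}}

```text
time: 22.32
tool_pos: [0.452, -0.3809, 0.2386]
tool_rot: [[-0.085, -0.996, -0.002], [-0.996, 0.085, 0.0], [-0.0, 0.002, -1.0]]
contact_force: [-0.1, 0.1, -0.5]
opening: 0.0932
```

```bash
python3 -c "
from h import *
plan([.46,.22,.24],-96)
cv2.imwrite('pics/w6.png',env.camera('wrist')[:,:,::-1])
c=env.calibration('top');I=env.camera('top')
for col,z in(('red',.1),('blue',.003),('yellow',.003)):
  for k in blobs(I,col,40):
    r=cv2.minAreaRect(k);print(col,np.round(r[0]),mm(ray(c,r[0],z)))"
```

```text
t=22.3 tcp [ 452.  -380.9  238.6] yaw -94.9 F [-0.1  0.1 -0.5] open 93.2 q7 -1.03 | shift [-599.4   43.2   -1.2] turn [0.1 0.  1.1]
red [148. 224.] [459.4 284.1 100. ]
red [113. 197.] [532.7 379.6 100. ]
red [156. 181.] [574.5 269.1 100. ]
blue [398. 228.] [ 454.7 -386.9    3. ]
blue [142. 207.] [520.8 332.7   3. ]
blue [417.  93.] [ 857.8 -469.5    3. ]
yellow [403. 239.] [ 426.4 -397.4    3. ]
```

>>> {"op": "send_rows", "data": {"moves": [[50,-0.052,0,0.005,0,0,0],[50,-0.052,0,0.005,0,0,0],[50,-0.052,0,0.005,0,0,0],[50,-0.052,0,0.005,0,0,0],[50,-0.052,0,0.005,0,0,0],[50,-0.052,0,0.005,0,0,0],[50,-0.052,0,0,0,0,0],[50,-0.052,0,0,0,0,0]]}}

```text
time: 23.42
tool_pos: [0.4877, 0.0392, 0.2021]
tool_rot: [[-0.095, -0.995, -0.003], [-0.995, 0.095, -0.006], [0.006, 0.002, -1.0]]
contact_force: [0.7, 0.5, -0.5]
opening: 0.047
```

>>> {"op": "send_rows", "data": {"moves": [[50,0,0,0,0,0,0]]}}

```text
time: 23.55
tool_pos: [0.4872, 0.0442, 0.2013]
tool_rot: [[-0.087, -0.996, -0.004], [-0.996, 0.087, -0.004], [0.004, 0.004, -1.0]]
contact_force: [-0.0, -0.9, 0.2]
opening: 0.0471
```

```bash
python3 -c "
from h import *
plan([.46,.22,.24],-96)
c=env.calibration('wrist');I=env.camera('wrist')
np.savez('w7.npz',**c)
p=proj(c,[.567,.034,.085]);print(p)
u,v=int(p[0]),int(p[1]);k=I[v-60:v+60,u-60:u+60,::-1]
cv2.imwrite('pics/w7raw.png',I[:,:,::-1]);print(u-60,v-60)
cv2.imwrite('pics/w7.png',np.hstack([cv2.resize(k,(400,400),interpolation=2),cv2.resize(I[:,:,::-1],None,fx=.78,fy=400/384)]))"
```

```text
t=23.6 tcp [487.2  44.2 201.3] yaw -95.0 F [-0.  -0.9  0.2] open 47.1 q7 -1.87 | shift [-172.6   42.5  -39.3] turn [ 0.2 -0.2  1. ]
[261.20046888 101.22051165]
201 41
```

View pics/w7.png

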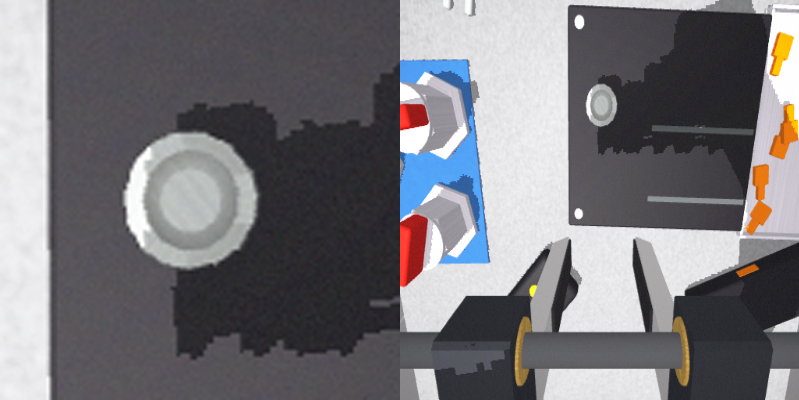

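The stud is at about (258,101), seen nearly vertically. The plate is clear.

```bash
python3 -c "
from h import *
c=dict(np.load('w7.npz'))
print(mm(ray(c,(258,101),.085)),mm(ray(c,(258.3,101),.052)),mm(-c['R'].T@c['t']))
P=np.array([536.6,-45.])
I=cv2.imread('pics/w7raw.png')
plan([.50,.265,.25],-90)
plan([.4,.23,.25],-95)"
```

```text
[567.4  36.8  85. ] [567.5  36.4  52. ] [566.9  37.6 379.8]
t=23.6 tcp [486.9  41.3 201.2] yaw -95.2 F [-0.4 -1.5 -0.5] open 46.9 q7 -1.87 | shift [-223.6    7.4  -50.1] turn [ 0.3 -0.3 -5.2]
t=23.6 tcp [486.9  41.3 201.2] yaw -95.2 F [-0.4 -1.5 -0.5] open 46.9 q7 -1.87 | shift [-179.7  103.8  -49.5] turn [ 0.2 -0.3 -0.2]
```

>>> {"op": "send_rows", "data": {"moves": [[50,-0.045,0.002,-0.01,0,0,0],[50,-0.045,0.002,-0.01,0,0,0],[50,-0.045,0.001,-0.01,0,0,0],[50,-0.045,0,-0.01,0,0,0],[50,-0.04,0,0,0,0,0],[50,0,0,0,0,0,0],[50,0,0,0,0,0,0]]}}

```text
time: 24.48
tool_pos: [0.5053, 0.2513, 0.2356]
tool_rot: [[-0.112, -0.994, -0.011], [-0.994, 0.112, -0.016], [0.017, 0.009, -1.0]]
contact_force: [-0.0, 0.3, 0.0]
opening: 0.0473
```

```bash
python3 -c "
from h import *
plan([.50,.265,.25],-90)
c=env.calibration('wrist');I=env.camera('wrist')
np.savez('w8.npz',**c)
cv2.imwrite('pics/w8.png',I[:,:,::-1])
m=cv2.inRange(cv2.cvtColor(I,cv2.COLOR_RGB2HSV),np.array((0,150,140)),np.array((6,255,255)))
for k in blobs(I,'red',100):
    r=cv2.minAreaRect(k);b=[mm(ray(c,p,.105)[:2]) for p in cv2.boxPoints(r)];print(np.round(r[0]),mm(ray(c,r[0],.105)),np.array(b).tolist())
plan([.5,.265,.25],-90)"
```

```text
t=24.5 tcp [505.3 251.3 235.6] yaw -96.4 F [-0.   0.3  0. ] open 47.3 q7 -2.27 | shift [-12.8   7.  -14.6] turn [ 0.6 -0.9 -6.4]
[230. 227.] [466.  282.3 105. ] [[438.2, 304.2], [499.6, 277.3], [492.6, 261.5], [430.3, 287.7]]
[125. 168.] [537.  374.1 105. ] [[530.7, 408.7], [559.1, 346.4], [543.3, 340.0], [514.0, 403.0]]
[228. 114.] [576.5 269.3 105. ] [[583.6, 298.4], [586.5, 241.0], [569.4, 239.9], [566.2, 298.2]]
t=24.5 tcp [505.3 251.5 235.6] yaw -96.4 F [ 0.2 -0.  -0.1] open 47.0 q7 -2.27 | shift [-12.6   6.9 -14.5] turn [ 0.6 -0.9 -6.4]
```

View pics/w8.png

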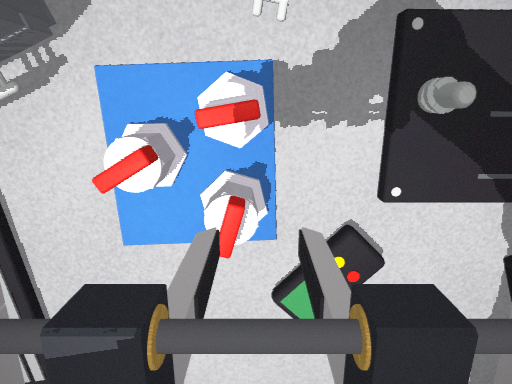

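The caps are at (228,114), (125,168) and (232,227). I'll take the first, measured at (576,269) with its wing at -87°.

>>> {"op": "send_rows", "data": {"moves": [[50,-0.005,-0.02,0,0,0,-10],[50,-0.005,-0.02,0,0,0,-10],[50,-0.005,-0.02,0,0,0,-10],[50,0,0,0,0,0,-10],[50,0,0,0,0,0,-10],[50,0,0,0,0,0,-10],[50,0,0,0,0,0,-10],[50,0,0,0,0,0,-10]]}}

```text
time: 25.52
tool_pos: [0.568, 0.25, 0.2328]
tool_rot: [[0.965, -0.261, -0.014], [-0.261, -0.965, -0.027], [-0.006, 0.03, -1.0]]
contact_force: [0.3, 0.8, -0.3]
opening: 0.0473
```

>>> {"op": "send_rows", "data": {"moves": [[50,0,0,0,0,0,-10],[50,0,0,0,0,0,-9],[50,0,0,0,0,0,0]]}}

```text
time: 25.9
tool_pos: [0.569, 0.2421, 0.2319]
tool_rot: [[0.997, 0.069, -0.015], [0.069, -0.997, -0.032], [-0.018, 0.031, -0.999]]
contact_force: [-0.2, 0.9, -0.3]
opening: 0.0468
```

```bash
python3 -c "
from h import *
plan([.5765,.2693,.14],2.9)"
```

```text
t=25.9 tcp [569.  242.1 231.9] yaw 3.9 F [-0.2  0.9 -0.3] open 46.8 q7 -0.71 | shift [ 11.  -29.5  90.8] turn [1.8 1.  1.1]
```

>>> {"op": "send_rows", "data": {"moves": [[50,0.01,-0.027,0.02,1.8,1,1],[50,0,0,0.04,0,0,0],[50,0,0,0.03,0,0,0],[50,0,0,0,0,0,0]]}}

```text
time: 26.4
tool_pos: [0.5793, 0.2637, 0.1392]
tool_rot: [[1.0, 0.031, 0.003], [0.031, -1.0, -0.002], [0.003, 0.002, -1.0]]
contact_force: [-0.1, -0.4, 0.0]
opening: 0.0469
```

```bash
python3 -c "
from h import *
plan([.5765,.2693,.074],2.9)"
```

```text
t=26.4 tcp [579.3 263.7 139.2] yaw 1.8 F [-0.1 -0.4  0. ] open 46.9 q7 -0.82 | shift [-2.8 -5.8 65.1] turn [ 0.1 -0.2 -1.1]
```

>>> {"op": "send_rows", "data": {"moves": [[50,-0.003,-0.006,0.02,0,0,-1],[50,0,0,0.025,0,0,0],[50,0,0,0.015,0,0,0],[50,0,0,0,0,0,0]]}}

```text
time: 26.9
tool_pos: [0.578, 0.2706, 0.0794]
tool_rot: [[0.999, 0.046, 0.008], [0.046, -0.999, 0.0], [0.008, 0.0, -1.0]]
contact_force: [0.5, 0.0, 0.1]
opening: 0.0471
```

```bash
python3 -c "
from h import *
plan([.5765,.2693,.075],2.9)"
```

```text
t=26.9 tcp [578.  270.6  79.4] yaw 2.6 F [0.5 0.  0.1] open 47.1 q7 -0.86 | shift [-1.6  1.2  4.3] turn [ 0.  -0.4 -0.3]
```

>>> {"op": "send_rows", "data": {"moves": [[50,-0.0015,0.001,0.004,0,-0.4,0],[0,0,0,0,0,0,0],[0,0,0,0,0,0,0],[0,0,0,0,0,0,0],[0,0,0,0,0,0,0]]}}

```text
time: 27.52
tool_pos: [0.5777, 0.2704, 0.0774]
tool_rot: [[0.999, 0.046, 0.004], [0.046, -0.999, 0.002], [0.004, -0.001, -1.0]]
contact_force: [0.6, -0.2, -2.6]
opening: 0.0177
```

```bash
python3 -c "
from h import *
plan([.5765,.2693,.2],2.9)"
```

```text
t=27.5 tcp [577.7 270.4  77.4] yaw 2.6 F [ 0.6 -0.2 -2.6] open 17.7 q7 -0.85 | shift [  -0.8    0.9 -122.6] turn [-0.1 -0.2 -0.3]
```

>>> {"op": "send_rows", "data": {"moves": [[0,0,0,-0.04,0,0,0],[0,0,0,-0.045,0,0,0],[0,0,0,-0.035,0,0,0],[0,-0.003,0.045,0,0,0,0],[0,-0.003,0.045,0,0,0,0],[0,-0.003,0.045,0,0,0,0],[0,-0.003,0.045,0,0,0,0],[0,-0.003,0.042,0,0,0,0]]}}

```text
time: 28.52
tool_pos: [0.5704, 0.045, 0.1979]
tool_rot: [[0.999, 0.054, -0.001], [0.054, -0.999, 0.001], [-0.001, -0.001, -1.0]]
contact_force: [1.0, 0.1, -2.8]
opening: 0.018
```

>>> {"op": "send_rows", "data": {"moves": [[0,0,0,0,0,0,-10],[0,0,0,0,0,0,-10],[0,0,0,0,0,0,-10],[0,0,0,0,0,0,-10],[0,0,0,0,0,0,-10],[0,0,0,0,0,0,-10],[0,0,0,0,0,0,-10],[0,0,0,0,0,0,-10]]}}

```text
time: 29.52
tool_pos: [0.5674, 0.0352, 0.1945]
tool_rot: [[0.085, 0.996, -0.008], [0.996, -0.085, -0.006], [-0.007, -0.007, -1.0]]
contact_force: [0.2, 0.8, -2.0]
opening: 0.0177
```

```bash
python3 -c "
from h import *
plan([.5673,.036,.175])
c=env.calibration('wrist');I=env.camera('wrist')
np.savez('w9.npz',**c)
cv2.imwrite('pics/w9.png',I[:,:,::-1])"
```

```text
t=29.5 tcp [567.4  35.2 194.5] yaw 85.1 F [ 0.2  0.8 -2. ] open 17.7 q7 0.76 | shift [ 0.9 -0.1 19.5] turn [0. 0. 0.]
```

View pics/w9.png

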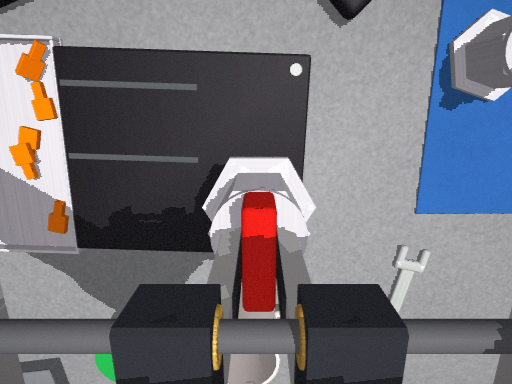

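```bash
python3 -c "
from h import *
c=dict(np.load('w9.npz'));o=env.observe();R=o['tool_rot'];t=o['tool_pos']
for n,p,z in(('flange front bot',(259,157),.120),('flange front top',(259,157),.128),('L',(203,208),.12),('R',(315,208),.12),('wing near end top',(259,193),.222),('wing near top far end',(259,310),.222)):
  print(n,mm(R.T@(ray(c,p,z)-t)))"
```

```text
flange front bot [  0.3 -39.1  74.5]
flange front top [  0.3 -40.4  66.5]
L [-45.6   2.7  74.5]
R [45.9  2.8 73.9]
wing near end top [  0.2 -37.9 -27.5]
wing near top far end [  0.1  26.9 -28. ]
```

The view shows the cap square in the grip, with its axis within about 1 mm of the tool axis, and 5 pieces in the tray at left. Now I lower it onto the stud.

>>> {"op": "send_rows", "data": {"moves": [[0,0,0,0,0,0,-10],[0,0,0,0,0,0,-10],[0,0,0,0,0,0,-10],[0,0,0,0.02,0,0,0],[0,0,0,0,0,0,0]]}}

```text
time: 30.2
tool_pos: [0.5656, 0.0328, 0.1708]
tool_rot: [[-0.429, 0.903, -0.012], [0.903, 0.429, -0.008], [-0.002, -0.014, -1.0]]
contact_force: [0.1, -0.1, -3.1]
opening: 0.0174
```

```bash
python3 -c "
from h import *
plan([.5673,.036,.13],115)"
```

```text
t=30.2 tcp [565.6  32.8 170.8] yaw 115.4 F [ 0.1 -0.1 -3.1] open 17.4 q7 1.18 | shift [ 2.2  3.4 40.7] turn [-0.8  0.1  0.4]
```

>>> {"op": "send_rows", "data": {"moves": [[0,0.002,0.003,0.005,-0.8,0,0],[0,0,0,0,0,0,0],[0,0,0,0.015,0,0,0],[0,0,0,0,0,0,0]]}}

```text
time: 30.7
tool_pos: [0.5674, 0.0361, 0.1493]
tool_rot: [[-0.425, 0.905, 0.002], [0.905, 0.425, -0.002], [-0.003, 0.0, -1.0]]
contact_force: [0.3, -0.5, -2.5]
opening: 0.018
```

```bash
python3 -c "
from h import *
plan([.5673,.036,.115],115)"
```

```text
t=30.7 tcp [567.4  36.1 149.3] yaw 115.1 F [ 0.3 -0.5 -2.5] open 18.0 q7 1.15 | shift [ 0.1 -0.2 34.3] turn [0.  0.2 0.1]
```

>>> {"op": "send_rows", "data": {"moves": [[0,0,0,0.012,0,0,0],[0,0,0,0.01,0,0,0],[0,0,0,0.006,0,0,0],[0,0,0,0.003,0,0,0]]}}

```text
time: 31.2
tool_pos: [0.5678, 0.0367, 0.1162]
tool_rot: [[-0.425, 0.905, 0.002], [0.905, 0.425, -0.001], [-0.002, 0.001, -1.0]]
contact_force: [0.5, 0.8, -2.4]
opening: 0.0181
```

```bash
python3 -c "
from h import *
plan([.5673,.036,.115],115)"
```

```text
t=31.2 tcp [567.8  36.7 116.2] yaw 115.1 F [ 0.5  0.8 -2.4] open 18.1 q7 1.11 | shift [-0.4 -0.8  1.2] turn [0.1 0.1 0.1]
```

>>> {"op": "send_rows", "data": {"moves": [[0,0,0,0.004,0,0,0],[0,0,0,0.003,0,0,0],[0,0,0,0.002,0,0,0]]}}

```text
time: 31.58
tool_pos: [0.5685, 0.0371, 0.1102]
tool_rot: [[-0.424, 0.906, 0.004], [0.906, 0.424, -0.003], [-0.004, 0.002, -1.0]]
contact_force: [-3.2, -2.1, 15.9]
opening: 0.0175
```

```bash
python3 -c "
from h import *
plan([.5673,.036,.115],115)
c=env.calibration('scene');I=env.camera('scene');o=env.observe()['tool_pos']
print(proj(c,o),[np.round(cv2.minAreaRect(k)[0],1).tolist() for k in blobs(I,'red',15)])"
```

```text
t=31.6 tcp [568.5  37.1 110.2] yaw 115.1 F [-3.2 -2.1 15.9] open 17.5 q7 1.10 | shift [-0.5 -1.6 -4.8] turn [0.1 0.3 0.1]
[269.59127858 177.92082961] [[276.5, 177.0], [382.1, 117.3], [320.5, 117.0]]
```

>>> {"op": "send_rows", "data": {"moves": [[22,-0.0005,-0.001,0,0,0.3,0],[22,0,0,0,0,0,0],[22,0,0,0,0,0,10],[22,0,0,0,0,0,10],[22,0,0,0,0,0,10],[22,0,0,0,0,0,10]]}}

```text
time: 32.38
tool_pos: [0.569, 0.0364, 0.1107]
tool_rot: [[0.279, 0.96, 0.004], [0.96, -0.279, 0.004], [0.005, 0.003, -1.0]]
contact_force: [-0.5, 1.2, -1.5]
opening: 0.0205
```

```bash
cat > s.py <<'E'
from h import *
plan([.5675,.0362,.110],None)
o=env.observe();R=o['tool_rot'];print('tilt',np.round(np.degrees(Ro.from_matrix(R).apply([0,0,1])[:2]),2),'M',np.round(o['moment'],2))
I=env.camera('scene')
print([(np.round(np.r_[k.reshape(-1,2).mean(0)],1).tolist(),k.reshape(-1,2)[:,1].min(),k.reshape(-1,2)[:,1].max(),cv2.contourArea(k)) for k in blobs(I,'red',15)])
E
python3 s.py
```

```text
t=32.4 tcp [569.   36.4 110.7] yaw 73.8 F [-0.5  1.2 -1.5] open 20.5 q7 0.49 | shift [-0.7 -1.4  0.7] turn [0. 0. 0.]
tilt [0.26 0.21] M [ 0.09 -0.09  0.01]
[([271.4, 177.2], np.int32(164), np.int32(189), 152.0), ([380.7, 118.9], np.int32(109), np.int32(129), 101.5), ([320.6, 118.0], np.int32(106), np.int32(128), 123.5)]
```

>>> {"op": "send_rows", "data": {"moves": [[22,-0.0005,-0.0015,0,0,0,10],[22,0,0,0,0,0,10],[22,0,0,0,0,0,10],[22,0,0,0,0,0,10],[22,0,0,0,0,0,10],[22,0,0,0,0,0,0]]}}

```text
time: 33.17
tool_pos: [0.5675, 0.0374, 0.1102]
tool_rot: [[0.921, 0.39, 0.005], [0.39, -0.921, 0.004], [0.006, -0.002, -1.0]]
contact_force: [0.3, 1.4, 0.2]
opening: 0.0206
```

```bash
python3 s.py; python3 -c "
from h import *
c=env.calibration('scene');I=env.camera('scene');p=proj(c,[.5675,.036,.1]);print(p)
u,v=map(int,p);cv2.imwrite('pics/s10.png',cv2.resize(I[v-50:v+60,u-60:u+60,::-1],None,fx=5,fy=5,interpolation=2))"
```

```text
t=33.2 tcp [567.5  37.4 110.2] yaw 23.0 F [0.3 1.4 0.2] open 20.6 q7 -0.23 | shift [-0.5  1.1  0.2] turn [0. 0. 0.]
tilt [0.26 0.25] M [-0.01 -0.09 -0.06]
[([267.3, 179.3], np.int32(166), np.int32(191), 134.0), ([381.1, 119.3], np.int32(109), np.int32(128), 92.0), ([320.7, 118.1], np.int32(106), np.int32(128), 113.5)]
[268.93079034 180.59661402]
```

View pics/s10.png

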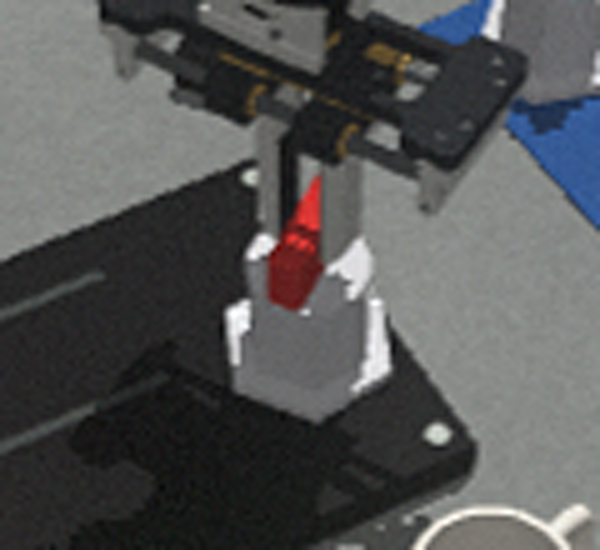

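>>> {"op": "send_rows", "data": {"moves": [[22,0,0.001,0.003,0,0,0],[22,0,0,0.003,0,0,0],[22,0,0,0.002,0,0,0],[22,0,0,0.002,0,0,0]]}}

```text
time: 33.78
tool_pos: [0.568, 0.0362, 0.0991]
tool_rot: [[0.919, 0.395, 0.004], [0.395, -0.919, 0.006], [0.006, -0.004, -1.0]]
contact_force: [0.7, -0.2, 0.7]
opening: 0.0205
```

```bash
python3 s.py
```

```text
t=33.8 tcp [568.   36.2  99.1] yaw 23.3 F [ 0.7 -0.2  0.7] open 20.5 q7 -0.23 | shift [ -0.3  -0.2 -10.9] turn [0. 0. 0.]
tilt [0.23 0.32] M [ 0.01 -0.18  0.  ]
[([267.2, 179.1], np.int32(166), np.int32(191), 127.0), ([380.6, 119.8], np.int32(109), np.int32(128), 100.5), ([320.5, 117.6], np.int32(106), np.int32(128), 115.5)]
```

>>> {"op": "send_rows", "data": {"moves": [[22,0,0,0,0,0,10],[22,0,0,0,0,0,10],[22,0,0,0,0,0,10],[22,0,0,0,0,0,10],[22,0,0,0,0,0,0]]}}

```text
time: 34.45
tool_pos: [0.5681, 0.0376, 0.0982]
tool_rot: [[0.954, -0.301, 0.004], [-0.301, -0.954, 0.007], [0.002, -0.008, -1.0]]
contact_force: [-0.2, -1.2, 0.6]
opening: 0.0213
```

```bash
python3 s.py
```

```text
t=34.5 tcp [568.1  37.6  98.2] yaw -17.5 F [-0.2 -1.2  0.6] open 21.3 q7 -0.79 | shift [ -0.1   1.4 -11.8] turn [0. 0. 0.]
tilt [0.25 0.38] M [-0.09 -0.    0.46]
[([261.9, 181.1], np.int32(174), np.int32(188), 74.0), ([381.2, 119.6], np.int32(109), np.int32(129), 94.0), ([320.7, 118.2], np.int32(106), np.int32(128), 109.0)]
```

>>> {"op": "send_rows", "data": {"moves": [[22,0,0.001,0,0,0.3,8],[22,0,0,0,0,0,5],[22,0,0,0,0,0,0]]}}

```text
time: 34.88
tool_pos: [0.5681, 0.0369, 0.0984]
tool_rot: [[0.869, -0.495, 0.01], [-0.495, -0.869, 0.004], [0.007, -0.008, -1.0]]
contact_force: [0.0, -0.6, 0.7]
opening: 0.0246
```

```bash
python3 s.py
```

```text
t=34.9 tcp [568.1  36.9  98.4] yaw -29.7 F [ 0.  -0.6  0.7] open 24.6 q7 -0.95 | shift [ -0.1   0.8 -11.6] turn [0. 0. 0.]
tilt [0.59 0.21] M [-0.05 -0.08  0.8 ]
[([261.8, 184.5], np.int32(182), np.int32(188), 30.5), ([380.5, 120.3], np.int32(109), np.int32(130), 97.5), ([320.3, 117.0], np.int32(106), np.int32(128), 119.0)]
```

>>> {"op": "send_rows", "data": {"moves": [[35,0,0,0,0,0,0],[35,0,0,0,0,0,-10],[35,0,0.001,0.002,0,0,-10],[35,0,0,0.002,0,0,0],[35,0,0,0.001,0,0,0]]}}

```text
time: 35.55
tool_pos: [0.5672, 0.0355, 0.093]
tool_rot: [[0.986, -0.166, 0.008], [-0.166, -0.986, 0.007], [0.007, -0.008, -1.0]]
contact_force: [-0.2, 0.7, 0.0]
opening: 0.0323
```

```bash
python3 s.py; python3 -c "
from h import *
c=env.calibration('scene');I=env.camera('scene');p=proj(c,[.5675,.036,.1])
u,v=map(int,p);cv2.imwrite('pics/s11.png',cv2.resize(I[v-50:v+60,u-60:u+60,::-1],None,fx=5,fy=5,interpolation=2))"
```

```text
t=35.5 tcp [567.2  35.5  93. ] yaw -9.5 F [-0.2  0.7  0. ] open 32.3 q7 -0.69 | shift [  0.3  -0.9 -17. ] turn [0. 0. 0.]
tilt [0.48 0.38] M [-0.03 -0.04  0.03]
[([262.8, 180.1], np.int32(173), np.int32(188), 109.5), ([381.3, 119.1], np.int32(109), np.int32(130), 101.5), ([320.6, 117.8], np.int32(106), np.int32(128), 110.0)]
```

View pics/s11.png

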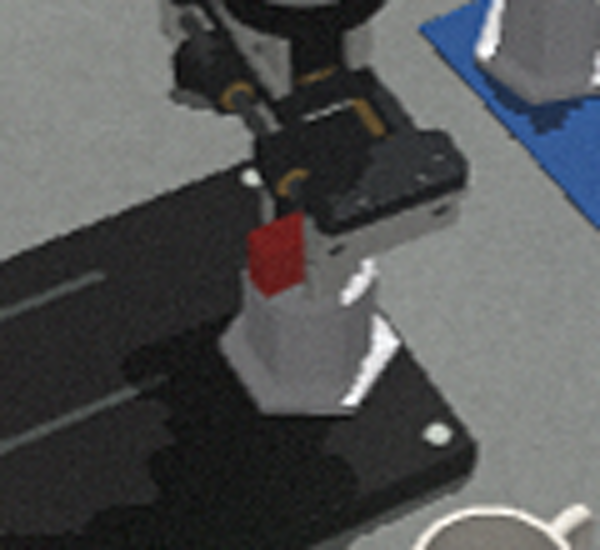

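>>> {"op": "send_rows", "data": {"moves": [[35,0,0,-0.003,0,0.4,0],[0,0,0,0,0,0,0],[0,0,0,0,0,0,0],[0,0,0,0,0,0,0],[0,0,0,0,0,0,5],[0,0,0,0,0,0,5],[0,0,0,0,0,0,5]]}}

```text
time: 36.52
tool_pos: [0.5683, 0.0378, 0.0966]
tool_rot: [[0.911, -0.412, 0.019], [-0.412, -0.911, 0.006], [0.015, -0.013, -1.0]]
contact_force: [1.8, -0.4, -1.5]
opening: 0.0222
```

```bash
python3 s.py
```

```text
t=36.5 tcp [568.3  37.8  96.6] yaw -24.3 F [ 1.8 -0.4 -1.5] open 22.2 q7 -0.89 | shift [  0.1   1.6 -13.4] turn [0. 0. 0.]
tilt [1.06 0.32] M [0.25 0.03 1.17]
[([260.9, 182.4], np.int32(176), np.int32(188), 37.0), ([380.5, 120.1], np.int32(109), np.int32(130), 105.5), ([320.9, 117.1], np.int32(106), np.int32(128), 115.0)]
```

>>> {"op": "send_rows", "data": {"moves": [[60,0,0,0,0,0,0],[60,0,0,0,0,0,0],[60,0,0,0,0,0,0],[60,0,0,-0.04,0,1,0],[60,0,0,-0.05,0,0,0],[60,-0.03,0.03,-0.05,0,0,0],[60,-0.04,0.04,-0.03,0,0,0],[60,0,0,0,0,0,0]]}}

```text
time: 37.58
tool_pos: [0.4707, 0.0019, 0.2645]
tool_rot: [[0.909, -0.416, 0.032], [-0.416, -0.909, -0.003], [0.03, -0.01, -0.999]]
contact_force: [0.8, 0.6, -0.3]
opening: 0.0565
```

>>> {"op": "send_rows", "data": {"moves": [[60,-0.05,0.04,0,0,0,0],[60,-0.04,0.05,0,0,0,0],[60,0,0.05,0,0,0,0],[60,0,0,0,0,0,0],[60,0,0,0,0,0,0]]}}

```text
time: 38.2
tool_pos: [0.3347, -0.0881, 0.259]
tool_rot: [[0.909, -0.416, 0.035], [-0.416, -0.909, -0.001], [0.033, -0.014, -0.999]]
contact_force: [0.8, 0.1, -0.3]
opening: 0.0564
```

```bash
python3 s.py; python3 -c "
from h import *
T=env.camera('top');S=env.camera('scene')
np.savez('f.npz',T=T,S=S)
a=cv2.resize(T[140:270,90:430,::-1],(780,298),interpolation=2);b=cv2.resize(S[100:300,60:420,::-1],(540,300),interpolation=2)
p=proj(env.calibration('scene'),[.5675,.036,.06]);u,v=map(int,p)
k=cv2.resize(S[v-40:v+40,u-32:u+32,::-1],(240,300),interpolation=2);print(u,v)
cv2.imwrite('pics/f.png',np.vstack([a,np.hstack([b,k])]))"
```

```text
t=38.2 tcp [334.7 -88.1 259. ] yaw -24.6 F [ 0.8  0.1 -0.3] open 56.4 q7 -0.32 | shift [ 154.9 -207.8  157.1] turn [0. 0. 0.]
tilt [ 2.03 -0.05] M [-0.03 -0.06 -0.06]
[([269.6, 177.7], np.int32(168), np.int32(188), 282.5), ([253.4, 131.2], np.int32(129), np.int32(133), 16.0), ([380.4, 120.7], np.int32(109), np.int32(130), 85.5), ([320.7, 117.0], np.int32(106), np.int32(127), 104.5)]
268 190
```

View pics/f.png

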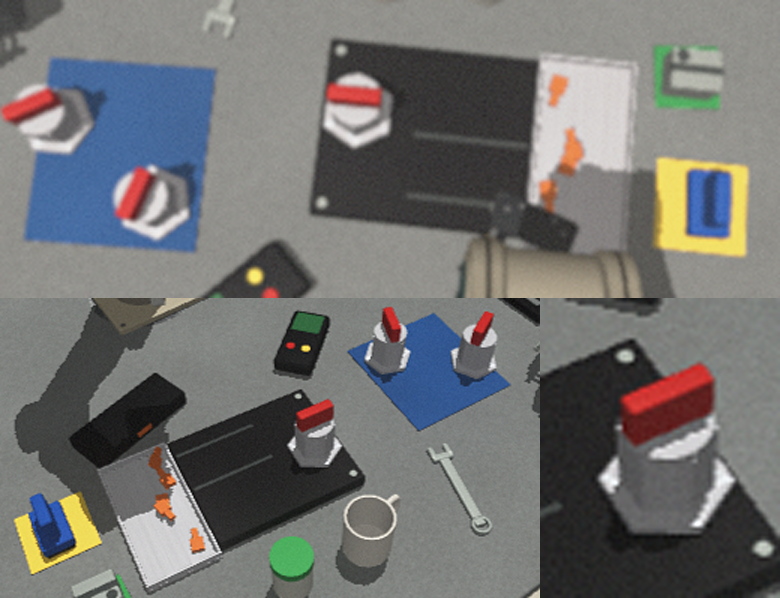

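```bash
python3 - <<'E'
from h import *
d=np.load('f.npz');c=env.calibration('scene');ct=env.calibration('top')
ks=[k for k in blobs(d['S'],'red',150)];k=ks[0].reshape(-1,2)
t=[k for k in blobs(d['T'],'red',60)]
for x in t: r=cv2.minAreaRect(x);print('top',np.round(r[0]),mm(ray(ct,r[0],.12)),[mm(ray(ct,p,.126)[:2]).tolist() for p in cv2.boxPoints(r)])
print('scene bbox',k.min(0),k.max(0))
for h in (0,.004,.011):
  for w in (-90,-95,-85):
    e=np.radians(w);u=np.array([np.cos(e),np.sin(e),0]);v=np.array([-u[1],u[0],0])
    p=np.array([proj(c,np.array([.5675,.0365,z+h])+a*.03*u+b*.009*v) for a in(-1,1) for b in(-1,1) for z in(.092,.126)])
    print(h,w,p.min(0).round(1),p.max(0).round(1))
E
```

```text
top [148. 225.] [456.7 279.1 120. ] [[436.0, 294.2], [482.8, 274.6], [476.1, 260.3], [429.4, 280.0]]
top [102. 186.] [556.7 401.  120. ] [[552.0, 427.6], [575.1, 377.5], [558.8, 369.5], [535.8, 419.4]]
top [244. 181.] [566.6  38.4 120. ] [[560.6, 68.1], [579.1, 65.5], [569.8, 8.0], [551.4, 10.8]]
scene bbox [257 168] [281 188]
0 -90 [256.4 165.4] [281.8 190.8]
0 -95 [256.1 166. ] [282.1 190.2]
0 -85 [256.8 164.9] [281.3 191.3]
0.004 -90 [256.4 164.3] [281.8 189.7]
0.004 -95 [256.  164.9] [282.2 189.1]
0.004 -85 [256.8 163.8] [281.4 190.3]
0.011 -90 [256.3 162.3] [281.9 187.9]
0.011 -95 [256.  162.9] [282.3 187.3]
0.011 -85 [256.7 161.8] [281.5 188.4]
```

The cap on the stud is home: its wing rows match a height of 0, and turning stalled. Cap 2 was knocked aside during the run, so I check whether it is still on the mat.

```bash
python3 - <<'E'
from h import *
c=dict(np.load('w8.npz'))
M=np.array([ray(c,p,.003)[:2] for p in((95,66),(273,60),(277,239),(124,244))]);print('mat',mm(M),mm([np.linalg.norm(M[i]-M[i-1]) for i in range(4)]))
ct=env.calibration('top');T=np.load('f.npz')['T']
m=cv2.inRange(cv2.cvtColor(T,cv2.COLOR_RGB2HSV),np.array((105,120,40)),np.array((125,255,255)))
k=max([k for k in cv2.findContours(m[150:260,90:200],0,2)[0]],key=cv2.contourArea)+[90,150]
a=cv2.approxPolyDP(cv2.convexHull(k),4,True).reshape(-1,2);print(a.tolist(),[mm(ray(ct,p,.003)[:2]).tolist() for p in a])
x=T[165:235,80:150,::-1]
s=env.calibration('scene')
S=np.load('f.npz')['S'];y=S[85:155,345:425,::-1]
cv2.imwrite('pics/c2.png',np.hstack([cv2.resize(x,(400,400),interpolation=2),cv2.resize(y,(400,400),interpolation=2)]))
E
```

```text
mat [[644.  423.5]
 [627.9 216.2]
 [400.7 233. ]
 [418.  441.2]] [226.6 207.9 227.8 208.9]
[[113, 166], [182, 171], [173, 248], [102, 243]] [[641.0, 421.2], [624.6, 221.9], [405.1, 240.3], [420.3, 438.2]]
```

View pics/c2.png

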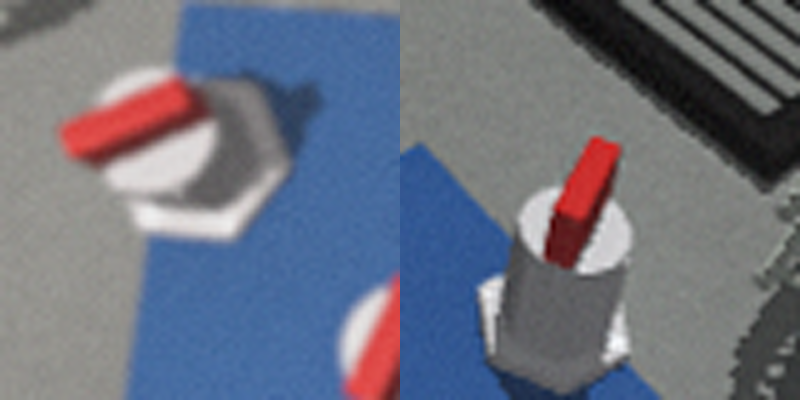

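```bash
python3 - <<'E'
from h import *
def tri(a,b):
    A=[];
    for n,(u,v) in(('top',a),('scene',b)):
        c=env.calibration(n);P=c['camera_matrix']@np.c_[c['R'],c['t']];A+=[u*P[2]-P[0],v*P[2]-P[1]]
    X=np.linalg.svd(np.array(A))[2][-1];return mm(X[:3]/X[3])
print('handle -y end',tri((88,158),(421,147)),'handle +y end',tri((20,180),(447,80)),'oven corner',tri((100,142),(418,180)))
print('cap2 wing',tri((102,186),(380.4,119.5)),'c3',tri((148,225),(320.7,117)))
plan([.54,.30,.26],115)
E
```

```text
handle -y end [660.7 487.8  18.8] handle +y end [580.7 618.4 131.1] oven corner [716.4 464.  -42.2]
cap2 wing [562.3 412.3  88.8] c3 [459.2 288.1  87.2]
t=38.4 tcp [334.6 -87.6 258.9] yaw -24.5 F [ 0.4 -0.   0. ] open 56.0 q7 -0.32 | shift [  26.1 -437.9    5.8] turn [-1.4 -1.5 40.5]
```

>>> {"op": "send_rows", "data": {"moves": [[90,0.003,-0.055,0,-1.4,-1.5,0],[90,0.003,-0.055,0,0,0,0],[90,0.003,-0.055,0,0,0,0],[90,0.003,-0.055,0,0,0,0],[90,0.003,-0.055,0,0,0,0],[90,0.003,-0.055,0,0,0,0],[90,0.003,-0.055,0,0,0,0],[90,0.003,-0.05,0,0,0,0]]}}

```text
time: 39.35
tool_pos: [0.5442, 0.3163, 0.2531]
tool_rot: [[0.911, -0.413, -0.001], [-0.413, -0.911, -0.01], [0.004, 0.01, -1.0]]
contact_force: [1.1, -0.1, 1.3]
opening: 0.0839
```

>>> {"op": "send_rows", "data": {"moves": [[90,0,0,0,0,0,-10],[90,0,0,0,0,0,-10],[90,0,0,0,0,0,-10],[90,0,0,0,0,0,-10],[90,0,0,0,0,0,-10],[90,0,0,0,0,0,-10],[90,0,0,0,0,0,-10],[90,0,0,0,0,0,-10]]}}

```text
time: 40.35
tool_pos: [0.5389, 0.3361, 0.2468]
tool_rot: [[0.51, 0.86, -0.01], [0.86, -0.51, -0.002], [-0.007, -0.008, -1.0]]
contact_force: [-0.8, 0.5, -0.3]
opening: 0.0842
```

>>> {"op": "send_rows", "data": {"moves": [[90,0,0,0,0,0,-10],[90,0,0,0,0,0,-10],[90,0,0,0,0,0,-10],[90,0,0,0,0,0,-10],[90,0,0,0,0,0,-10],[90,0,0,0,0,0,-10],[90,0,0,0,0,0,0],[90,0,0,0,0,0,0]]}}

```text
time: 41.35
tool_pos: [0.5349, 0.3472, 0.2422]
tool_rot: [[-0.525, 0.851, -0.02], [0.851, 0.525, 0.005], [0.014, -0.014, -1.0]]
contact_force: [-0.1, -1.0, 0.5]
opening: 0.0848
```

```bash
python3 -c "
from h import *
plan([.564,.405,.2],115)
c=env.calibration('wrist');I=env.camera('wrist')
np.savez('w12.npz',**c)
cv2.imwrite('pics/w12.png',I[:,:,::-1])
for k in blobs(I,'red',100):
    r=cv2.minAreaRect(k);print(np.round(r[0]),mm(ray(c,r[0],.105)),[mm(ray(c,p,.105)[:2]).tolist() for p in cv2.boxPoints(r)])"
```

```text
t=41.4 tcp [534.9 347.2 242.2] yaw 121.7 F [-0.1 -1.   0.5] open 84.8 q7 0.88 | shift [33.3 55.8 41.9] turn [-0.9 -0.8  6.7]
[293. 235.] [558.  405.8 105. ] [[582.5, 384.5], [558.7, 372.8], [533.8, 426.8], [557.3, 439.7]]
[242.  87.] [460.  285.4 105. ] [[484.1, 265.3], [430.4, 288.3], [436.3, 305.2], [490.8, 282.4]]
```

View pics/w12.png

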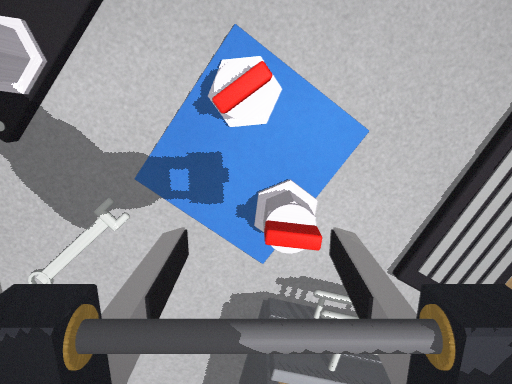

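The view shows cap 2 with its foot hanging over the mat's +y edge. Its wing is at (293,235), which gives an axis of about (562,408) and a yaw of 114.5°. I'll grip it by the wing ends and set it back in.

>>> {"op": "send_rows", "data": {"moves": [[100,0.018,0.029,0.01,-0.9,-0.8,7],[100,0.019,0.028,0.02,0,0,0],[100,0,0,0.03,0,0,0],[100,0,0,0,0,0,0]]}}

```text
time: 41.9
tool_pos: [0.5693, 0.4088, 0.1814]
tool_rot: [[-0.406, 0.914, 0.004], [0.914, 0.406, -0.001], [-0.002, 0.003, -1.0]]
contact_force: [-1.0, 0.3, 0.3]
opening: 0.0945
```

```bash
python3 -c "
from h import *
plan([.562,.408,.08],114.5)"
```

```text
t=41.9 tcp [569.3 408.8 181.4] yaw 114.0 F [-1.   0.3  0.3] open 94.5 q7 0.73 | shift [  2.4  -7.3 101.4] turn [ 0.2  0.1 -0.5]
```

>>> {"op": "send_rows", "data": {"moves": [[100,0.002,-0.007,0.02,0,0,0],[100,0,0,0.02,0,0,0],[100,0,0,0,0,0,0]]}}

```text
time: 42.28
tool_pos: [0.5635, 0.4089, 0.1438]
tool_rot: [[-0.403, 0.915, 0.007], [0.915, 0.403, 0.003], [-0.001, 0.008, -1.0]]
contact_force: [-0.8, 0.4, 0.6]
opening: 0.0943
```

```bash
python3 -c "
from h import *
plan([.562,.408,.08],114.5)
c=env.calibration('wrist');I=env.camera('wrist');o=env.observe();R=o['tool_rot'];t=o['tool_pos']
for k in blobs(I,'red',300):
    r=cv2.boundingRect(k);u=[(r[0],r[1]+r[3]),(r[0]+r[2],r[1]+r[3]),(r[0],r[1]),(r[0]+r[2],r[1])];print(r,[mm(R.T@(ray(c,p,.105)-t))[:2].tolist() for p in u])"
```

```text
t=42.3 tcp [563.5 408.9 143.8] yaw 113.8 F [-0.8  0.4  0.6] open 94.3 q7 0.69 | shift [-0.2 -2.3 63.8] turn [ 0.4  0.  -0.7]
(220, 196, 82, 34) [[-28.3, 6.9], [30.4, 6.8], [-27.5, -18.5], [29.4, -18.6]]
(97, 0, 78, 44) [[-99.7, -115.1], [-52.0, -115.2], [-96.4, -139.0], [-50.3, -139.0]]
```

>>> {"op": "send_rows", "data": {"moves": [[100,0.001,-0.002,0.025,0.4,0,-0.7],[100,0,0,0.02,0,0,0],[100,0,0,0.013,0,0,0],[100,0,0,0,0,0,0]]}}

```text
time: 42.82
tool_pos: [0.5625, 0.41, 0.0835]
tool_rot: [[-0.414, 0.91, 0.002], [0.91, 0.414, 0.002], [0.001, 0.003, -1.0]]
contact_force: [0.0, -0.1, -0.4]
opening: 0.0937
```

```bash
python3 -c "
from h import *
plan([.562,.408,.08],114.5)"
```

```text
t=42.8 tcp [562.5 410.   83.5] yaw 114.5 F [ 0.  -0.1 -0.4] open 93.7 q7 0.66 | shift [-1.6 -1.3  3.5] turn [ 0.2 -0.  -0. ]
```

>>> {"op": "send_rows", "data": {"moves": [[60,0,0,0.002,0,0,0],[60,0,0,0,0,0,0],[60,0,0,0,0,0,0],[60,0,0,0,0,0,0],[60,0,0,-0.01,0,0,0],[60,0,0,-0.005,0,0,0]]}}

```text
time: 43.58
tool_pos: [0.5627, 0.4099, 0.0978]
tool_rot: [[-0.414, 0.91, 0.003], [0.91, 0.414, 0.002], [0.0, 0.003, -1.0]]
contact_force: [0.2, -1.0, -3.0]
opening: 0.0595
```

```bash
python3 -c "
from h import *
plan([.552,.372,.095],114.5)"
```

```text
t=43.6 tcp [562.7 409.9  97.8] yaw 114.5 F [ 0.2 -1.  -3. ] open 59.5 q7 0.67 | shift [-30.1 -25.4   2.7] turn [ 0.2 -0.  -0. ]
```

>>> {"op": "send_rows", "data": {"moves": [[60,-0.015,-0.013,0,0,0,0],[60,-0.015,-0.013,0,0,0,0],[60,0,0,0,0,0,0],[60,0,0,0.008,0,0,0],[60,0,0,0,0,0,0]]}}

```text
time: 44.2
tool_pos: [0.5513, 0.373, 0.0903]
tool_rot: [[-0.415, 0.91, 0.004], [0.91, 0.415, 0.004], [0.002, 0.005, -1.0]]
contact_force: [-0.1, -0.3, -3.6]
opening: 0.0599
```

```bash
python3 -c "
from h import *
plan([.552,.372,.083],114.5)"
```

```text
t=44.2 tcp [551.3 373.   90.3] yaw 114.5 F [-0.1 -0.3 -3.6] open 59.9 q7 0.65 | shift [-1.2  0.2  7.3] turn [ 0.3 -0.1  0. ]
```

>>> {"op": "send_rows", "data": {"moves": [[60,0,0,0.005,0.3,0,0],[60,0,0,0.002,0,0,0],[60,0,0,0.0015,0,0,0],[60,0,0,0.001,0,0,0]]}}

```text
time: 44.7
tool_pos: [0.5511, 0.3742, 0.0831]
tool_rot: [[-0.415, 0.91, -0.001], [0.91, 0.415, 0.001], [0.001, -0.0, -1.0]]
contact_force: [-0.9, -1.8, 2.5]
opening: 0.0598
```

>>> {"op": "send_rows", "data": {"moves": [[100,0,0,0,0,0,0],[100,0,0,0,0,0,0],[100,0,0,0,0,0,0],[100,0,0,-0.04,0,0,0],[100,0,0,-0.05,0,0,0],[100,0,0,-0.05,0,0,0],[100,0,0,-0.04,0,0,0],[100,0,-0.05,-0.02,0,0,0]]}}

```text
time: 45.7
tool_pos: [0.5071, 0.3552, 0.2866]
tool_rot: [[-0.413, 0.911, -0.003], [0.911, 0.413, 0.006], [0.007, -0.0, -1.0]]
contact_force: [-0.9, 0.4, -0.2]
opening: 0.0939
```

>>> {"op": "send_rows", "data": {"moves": [[100,-0.03,-0.05,0,0,0,0],[100,-0.04,-0.04,0,0,0,0],[100,-0.05,-0.03,0,0,0,0],[100,-0.05,-0.02,0,0,0,0],[100,-0.05,0,0,0,0,0],[100,0,0,0,0,0,0]]}}

```text
time: 46.45
tool_pos: [0.467, 0.0912, 0.2866]
tool_rot: [[-0.417, 0.909, 0.002], [0.909, 0.417, 0.007], [0.005, 0.005, -1.0]]
contact_force: [0.1, 0.9, -0.1]
opening: 0.0941
```

```bash
python3 s.py; python3 -c "
from h import *
T=env.camera('top');S=env.camera('scene')
a=cv2.resize(T[140:270,90:430,::-1],(780,298),interpolation=2);b=cv2.resize(S[80:300,60:420,::-1],(490,300),interpolation=2)
k=cv2.resize(S[80:190,290:400,::-1],(290,300),interpolation=2)
cv2.imwrite('pics/g.png',np.vstack([a,np.hstack([b,k])]))"
```

```text
t=46.5 tcp [467.   91.2 286.6] yaw 114.7 F [ 0.1  0.9 -0.1] open 94.1 q7 1.18 | shift [-92.8  67.5 176.5] turn [0. 0. 0.]
tilt [0.13 0.38] M [ 0.1  -0.11 -0.01]
[([269.5, 177.6], np.int32(168), np.int32(188), 285.0), ([253.4, 131.1], np.int32(129), np.int32(133), 17.0), ([368.0, 121.6], np.int32(112), np.int32(131), 93.5), ([320.9, 118.0], np.int32(106), np.int32(128), 104.5)]
```

View pics/g.png

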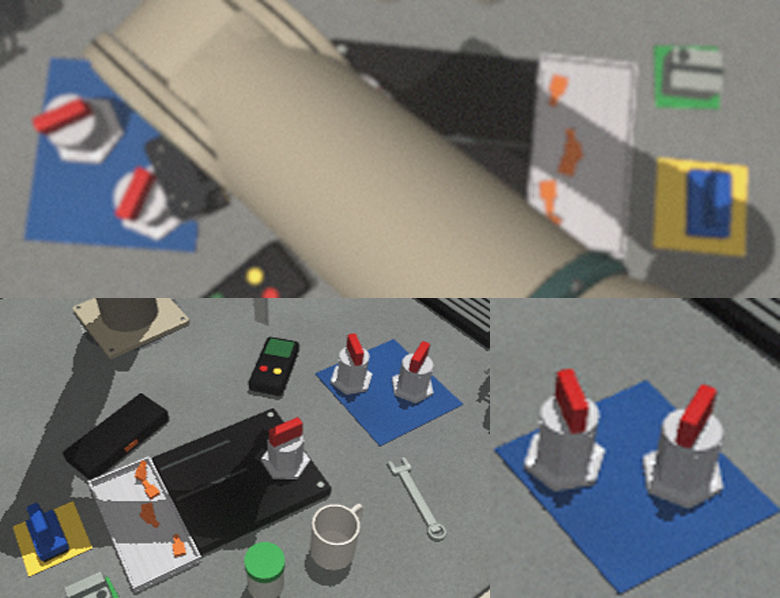

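Everything is in place: the two other caps are upright inside the mat, the fitting cap is home, the scraper and jaw are on their pads, and the tray holds the pieces.

```bash
python3 -c "
from plant import env
print(env.sign_off())"
```

```text
the job is handed in; nothing more can be done
None
```

The job is done and handed in at about 46.5 s of the 210 s allowed. No verdict was reported.

- **Jaw block:** it stands on the green pad, set down within about 2 mm of the measured pad centre.
- **Pieces:** there were five. Three strokes with the scraper put them all in the tray, and I counted five there afterwards. The gripper never touched them.
- **Scraper:** it stands upright back on its yellow pad.
- **Fitting cap:** the first cap I tried, taken from the mat's +x side, was the right one, so the other two were never tried on the stud.
    - It stopped about 12 mm above the plate, then caught and sank as I turned it clockwise.
    - It then refused to turn further, at about 1.2 N m.
    - The final scene view put its wing within about 1 mm of the fully-home height.
- **Other caps:** during the run one of these was knocked about 3–4 cm, so that its foot hung over the mat edge. I lifted it back, and the last view shows both caps upright and fully on the mat.

No check disagreed at the end. In the last top view the arm hid part of the plate, so the cap and plate were confirmed from the scene camera. One overlapping pair of pieces in the tray looks like a single blob in that view.

I went over the picture budget, viewing 16 instead of 14.

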